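# Put the bedside listening corner away for the night

## Task

Listening is over, put things away: first take the candle tin and the cream jar from in front of the radio and set both level on the wooden tray; then roll the volume wheel down by its knurled edge, with a fingertip, to the second click above silent. Hang every pair of headphones (two or three are out) by its headband over the bar of the headphone stand, and leave the mug and the glasses case where they are.

Things in the scene. Friction and masses are not known exactly. Their poses are not given: they have to be found in the camera images.
- radio: low bedside radio, fixed: dark wood case, grey cloth on top, 125 mm deep (x), 220 mm wide (y), 62 mm high; origin under the radio's middle, z up, its front (-x of its frame) faces the robot and is 50 mm ahead of the origin. The volume wheel sticks out of the middle of the front; below the wheel the floor plate makes a lip 20 mm high that reaches 57 mm ahead of the origin
- wheel_axis (a point): centre of the volume wheel, 33 mm above the table, fixed to the radio (axes as the radio's). The wheel is a black disc lying flat, 70 mm in diameter, 18 mm thick (24 to 42 mm above the table), turning about the vertical; its front half stands free of the case, so its knurled edge can be pressed at the point 35 mm ahead (-x of the radio) and rolled sideways; the edge there moves 8.75 mm per click
- wheel_dot (a point): white dot, 8 mm, on top of the wheel near its edge, 27.5 mm from the axis. Seen from above it points straight ahead (-x of the radio) at 1.0 rad (fourth click), 57 degrees to the left (+y) of that at silent, and 29 degrees left at the second click
- volume (a joint): angle of the volume wheel, rad, counter-clockwise from above positive: 0 = silent (stop), 2.0 = loudest (stop), sprung clicks every 0.25 rad (8 above silent), into which it settles when let go; the second click above silent is 0.50. Turning it takes about 2 N along the edge, so press it with about 5 N. Rolling the front edge towards +y of the radio (the robot's left) turns it down
- tray: shallow light-wood tray, fixed, 160 mm (x) by 200 mm (y), rim 16 mm high and 6 mm thick, inner floor 5 mm above the table; origin under its middle
- stand: headphone stand, fixed: a T of dark steel on a wooden foot 130 by 200 mm, 12 mm thick; origin under the middle of the foot, z up. One central post, 16 mm thick, carries the bar, which runs along the stand's y axis
- bar_mid (a point): top of the bar at its middle, 210 mm above the table, axes as the stand's. The bar is a round bar 20 mm thick and 300 mm long along y, both ends free and open (150 mm either side of this point), so a headband can be slid on over an end or lowered from above. A hung pair keeps its cups 38 mm above the table, one on each side of the bar
- candle: black candle tin, a plain lidded cylinder 66 mm in diameter and 50 mm tall, 0.25 kg; origin at the centre of its underside
- cream: white cream jar with a metal lid band, a plain cylinder 58 mm in diameter and 42 mm tall, 0.18 kg; origin at the centre of its underside
- phones_a: a pair of black over-ear headphones standing upright on its two ear cups, headband arching up; 170 mm over the cups, 190 mm tall, 0.26 kg, rigid; may be absent. Origin under its middle, z up, y from cup to cup, x across the headband. Top of the band: a flat padded block, 36 mm wide along x, 62 mm long along y, 18 mm thick (172 to 190 mm above the origin). Cups 66 mm (x) by 84 mm (z), from 53 to 86 mm either side of the middle, so 106 mm is free between them
- phones_a_band (a point): middle of the underside of that headband's padded top block, 172 mm above the headphones' origin, same axes: the part that rests on the bar
- phones_b: a pair of black over-ear headphones standing upright on its two ear cups, headband arching up; 170 mm over the cups, 190 mm tall, 0.26 kg, rigid; may be absent. Origin under its middle, z up, y from cup to cup, x across the headband. Top of the band: a flat padded block, 36 mm wide along x, 62 mm long along y, 18 mm thick (172 to 190 mm above the origin). Cups 66 mm (x) by 84 mm (z), from 53 to 86 mm either side of the middle, so 106 mm is free between them
- phones_b_band (a point): middle of the underside of that headband's padded top block, 172 mm above the headphones' origin, same axes: the part that rests on the bar
- phones_c: a pair of black over-ear headphones standing upright on its two ear cups, headband arching up; 170 mm over the cups, 190 mm tall, 0.26 kg, rigid; may be absent. Origin under its middle, z up, y from cup to cup, x across the headband. Top of the band: a flat padded block, 36 mm wide along x, 62 mm long along y, 18 mm thick (172 to 190 mm above the origin). Cups 66 mm (x) by 84 mm (z), from 53 to 86 mm either side of the middle, so 106 mm is free between them
- phones_c_band (a point): middle of the underside of that headband's padded top block, 172 mm above the headphones' origin, same axes: the part that rests on the bar
- mug: white mug, 80 mm in diameter, 90 mm tall, with a handle; bystander; origin at the centre of its underside
- glasses_case: blue-grey spectacle case, 62 x 160 x 34 mm, long along its y; bystander; origin under its middle

How it is judged:
By the outcome, as a careful person would: the job done as asked, in the order asked, and still so for the second after the job is handed in, with the robot touching nothing.
Of phones_a, phones_b, phones_c only 2 to 3 are there at a start; the rules pass over those that are not, and their reading is None.
At some moment in a run one of candle, cream may be knocked a few centimetres aside while the robot is not near it.
It also fails if it takes over 210 s, if anything falls off the work surface, if the arm or the gripper's body presses on something with over 40 N, if the wrist force passes 120 N, or if a joint passes its speed limit or range.

## Robot

A 7-joint arm with a two-finger parallel gripper is mounted at the origin on the work surface. World frame = base frame: x ahead of the robot, y to its left, z up, the work surface at z = 0. Lengths are in m, angles in rad, forces in N, time in s.
With the tool pointing down it reaches from about 0.4 to 0.85 m from the base axis. Payload 10.4 kg.
Tool frame: the origin (TCP) lies on the centre line of the jaws, within the pads' length; the fingertips stand 17 mm ahead of it and the grasp point (between the pads) lies 2 mm behind it; z points along the fingers, y is the line along which they close (so a half turn about z gives the same grasp; the last joint's range is limited). The gripper opens to 87 mm and grips with 3 to 60 N. Pads are 19 mm wide; open, the fingers measure 117 mm over their backs; the gripper's body (75 mm by 190 mm) begins 51 mm behind the grasp point.
Start: joints at [-1.289, 0.332, -0.065, 1.46, 0.022, 1.35, -0.088], TCP at [0.188, 0.596, 0.24] pointing down, gripper open.
Joint ranges: [-2.6, 2.6], [-0.5, 2.12], [-1.47, 1.34], [0.16, 2.42], [-1.27, 4.41], [0.06, 2.06], [-2.6, 2.6]. Speed limits (rad/s): [2.22, 2.22, 2.79, 2.79, 3.14, 3.14, 3.14].

## Interface

Orientations are given as a rotation vector (axis times angle).
In Python, from plant import manip gives the robot as it stands. The module is installed in compiled form; this text tells all that it offers.
- The arm moves only by the tool carry_out, never from a script. Its argument "steps" is text: rows parted by semicolons, each of 5 numbers parted by spaces: the opening, from 0 (shut) to 1 (fully open), then the shift along the tool's x, y, z in units of 250 mm (1.0 is 250 mm), then the turn about the tool's z in units of 90 degrees (1.0 is 90 degrees). A call has exactly 10 rows; each row is the pose to reach, as a shift and turn from the pose commanded when the call began, along the tool's axes at that moment; what a row does not reach only later rows make up. A row lasts 1/8 s, in which the tool goes at most 62.5 mm and 10.7 degrees, less where a joint would pass 70% of its speed; a pose out of reach is approached as far as the arm can. A call with a number of a shift or a turn outside -1 to 1 is refused whole. A call with a gripper value outside its range is refused whole. The fingers move at their own pace and stop on an object; "newtons" is the grip in N (left out, the last holds). Time passes only in rows, so rows that repeat a pose let the fingers close, or fill a call up. It gives the time, the measured TCP pose, the force, the opening and the grip force at its end, in the units of the state.
- manip.read_state(): the state, without advancing time (a new reading comes with each control period).
- manip.capture(name): name is "scene" or "top"; returns the picture (400x640x3 uint8, red, green, blue); there is no depth.
- manip.camera_info(name): a dict with "camera_matrix" (3x3 intrinsics, pixels), "D" ([k1, k2, p1, p2, k3] as OpenCV has them; the pictures are not rectified), "xyz" and "orientation" of the camera in the world. Camera axes: x right, y down, z forward; pixel columns grow to the right and rows downward; lengths in m; the calibration is good to about 2 mm. A picture is of the moment at which its call begins. camera_info takes no time and is no camera call.
- manip.finish_job(): hands the job in; it is judged then, once.
The state is a dict: "time": time; "q": joint angles; "qvel": joint speeds; "joint_efforts": joint torques, N m; "tcp_pos": TCP position; "ee_rot": TCP orientation; "ft_force": force on the tool from outside, world axes, zero at the start; "ft_torque": the same for the moment, N m; "finger_gap": opening from 0.0 (shut) to 1.0 (fully open); "gripper_force": force on a finger pad.
Only numpy, scipy, OpenCV 4.12 (cv2) and the standard library are available. Lean on these libraries where they do the work, as an engineer would, in place of code of your own. Each camera call takes 0.05 s, during which the arm holds its last target. There are 200 camera calls.

## Working session

There is one attempt and no reset: what is moved stays moved. The work goes in short steps, Python scripts to look and compute and a tool call to move; the robot and the scene stay as the last step left them, time stands still between calls to the robot, and variables do not carry over. Pictures are saved under pics/ and viewed, at most 14 in all, crops included, and the job is handed in when it is done.

Besides the shell and the picture viewer there is one more tool, called as name(argument=value, ...), one argument or row to a line, values as JSON. carry_out: Moves the arm, as the interface text tells. Shifts and turns lie within -1 to 1; 1 stands for 250 mm of shift or 90 degrees of turn. Its arguments: {"type":"object","properties":{"steps":{"type":"string"},"newtons":{"type":"number"}},"required":["steps"]}

```bash
mkdir -p pics; python3 - <<'E'
from plant import manip
import cv2
for n in("scene","top"):
    cv2.imwrite(f"pics/{n}0.png",cv2.cvtColor(manip.capture(n),cv2.COLOR_RGB2BGR))
    print(manip.camera_info(n))
s=manip.read_state();print(s)
E
```

```text
{'camera_matrix': array([[479.09635288,   0.        , 321.70068333],
       [  0.        , 479.09635288, 193.23351577],
       [  0.        ,   0.        ,   1.        ]]), 'D': array([0.04328179, 0.        , 0.        , 0.        , 0.        ]), 'xyz': array([ 1.34144982, -0.05283543,  1.37404071]), 'orientation': array([-1.98337638, -1.79397394,  0.5470068 ])}
{'camera_matrix': array([[492.43849007,   0.        , 314.41412012],
       [  0.        , 492.43849007, 191.35992528],
       [  0.        ,   0.        ,   1.        ]]), 'D': array([0.02010266, 0.        , 0.        , 0.        , 0.        ]), 'xyz': array([0.47229672, 0.01274432, 1.62764217]), 'orientation': array([-2.19635409,  2.17426049, -0.05540734])}
{'time': 0.1, 'q': array([-1.28863151,  0.33280232, -0.06471716,  1.46085019,  0.0216107 ,
        1.34989448, -0.08850034]), 'qvel': array([-0.00020592,  0.00189489,  0.00018913, -0.00160095, -0.00126798,
       -0.00182506, -0.00102637]), 'joint_efforts': array([ 1.34620415e-03, -6.24541426e+01,  2.45602144e-02, -3.90716600e+01,
       -6.14948873e-02,  3.66137666e-02,  6.05639980e-05]), 'tcp_pos': array([0.1874425 , 0.59589376, 0.2388409 ]), 'ee_rot': array([-4.76795153e-01, -3.10506837e+00,  1.96597898e-03]), 'ft_force': array([-0.29464191, -0.1218745 ,  0.46702408]), 'ft_torque': array([ 0.01197135, -0.05268409,  0.02009926]), 'gripper_force': 0.0, 'finger_gap': 0.9990513065021195}
```

View pics/scene0.png

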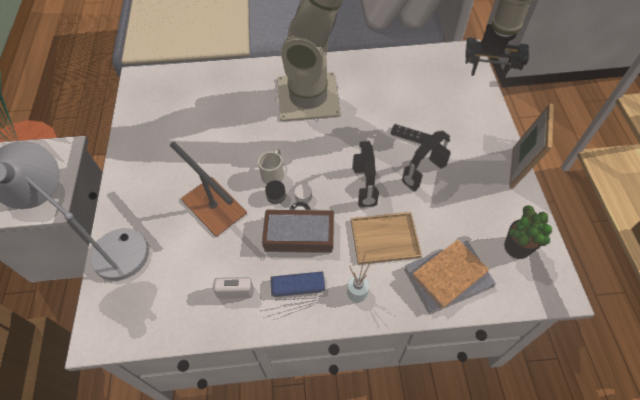

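View pics/top0.png

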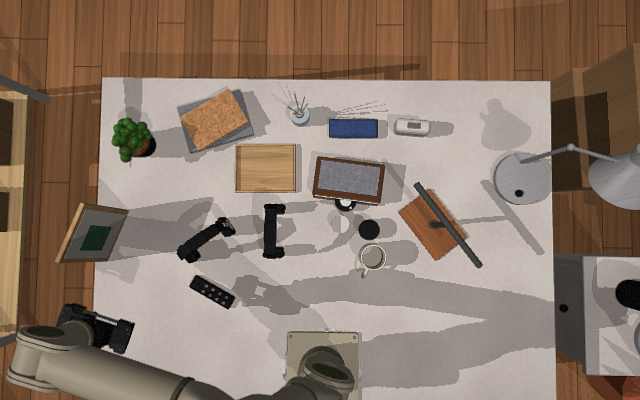

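The overview shows two headphones (top ≈(273,230) and ≈(206,240)), candle ≈(369,229), mug ≈(372,257), radio ≈(349,180), tray ≈(266,168) and stand ≈(433,222). The cream jar, near (342,220), is faint. I'll enlarge both views.

```bash
cat > h.py <<'E'
import numpy as np, cv2
from plant import manip
from scipy.spatial.transform import Rotation as R
def cap(n,f=None,crop=None,k=1):
    im=cv2.cvtColor(manip.capture(n),cv2.COLOR_RGB2BGR)
    if f:
        c=im
        if crop: x0,y0,x1,y1=crop; c=im[y0:y1,x0:x1]
        cv2.imwrite("pics/"+f,cv2.resize(c,None,fx=k,fy=k,interpolation=cv2.INTER_CUBIC))
    return im
def ray(n,p):
    c=manip.camera_info(n)
    u=cv2.undistortPoints(np.array([[p]],float),c["camera_matrix"],c["D"])[0,0]
    return np.array(c["xyz"]),R.from_rotvec(c["orientation"]).apply([u[0],u[1],1])
def at(n,p,z):
    o,d=ray(n,p); return (o+d*(z-o[2])/d[2]).round(4)
def px(n,P):
    c=manip.camera_info(n);r=R.from_rotvec(c["orientation"]).inv()
    return cv2.projectPoints(np.atleast_2d(P).astype(float),r.as_rotvec(),r.apply(-np.array(c["xyz"])),c["camera_matrix"],c["D"])[0][:,0].round(1)
E
python3 - <<'E'
import cv2
t=cv2.imread("pics/top0.png");s=cv2.imread("pics/scene0.png")
cv2.imwrite("pics/t1.png",cv2.resize(t[140:290,300:490],None,fx=4,fy=4,interpolation=2))
cv2.imwrite("pics/t2.png",cv2.resize(t[135:285,165:315],None,fx=4,fy=4,interpolation=2))
cv2.imwrite("pics/s1.png",cv2.resize(s[110:260,240:440],None,fx=4,fy=4,interpolation=2))
E
```

```text
(no output)
```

View pics/t1.png

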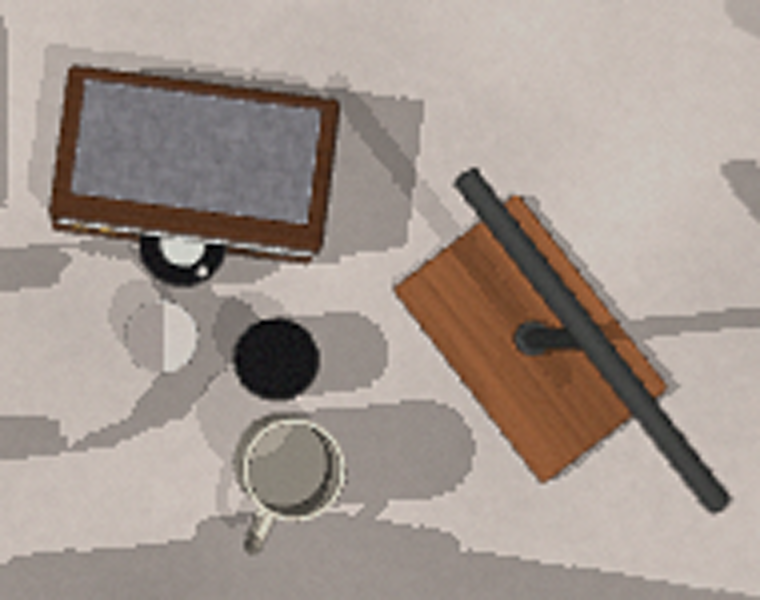

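View pics/t2.png

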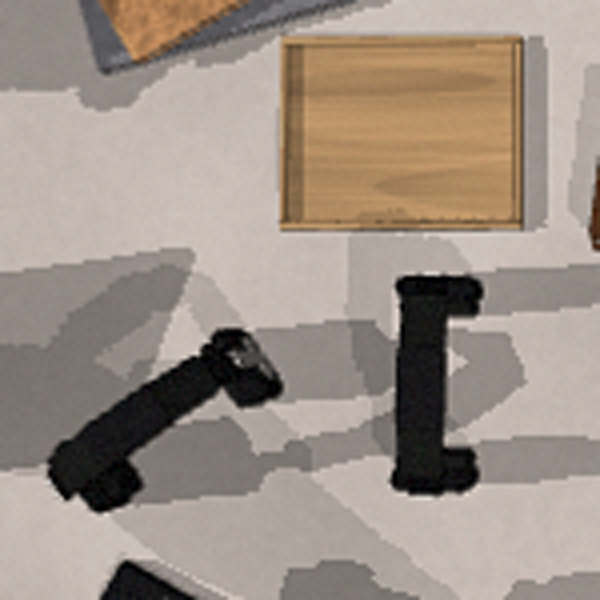

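View pics/s1.png

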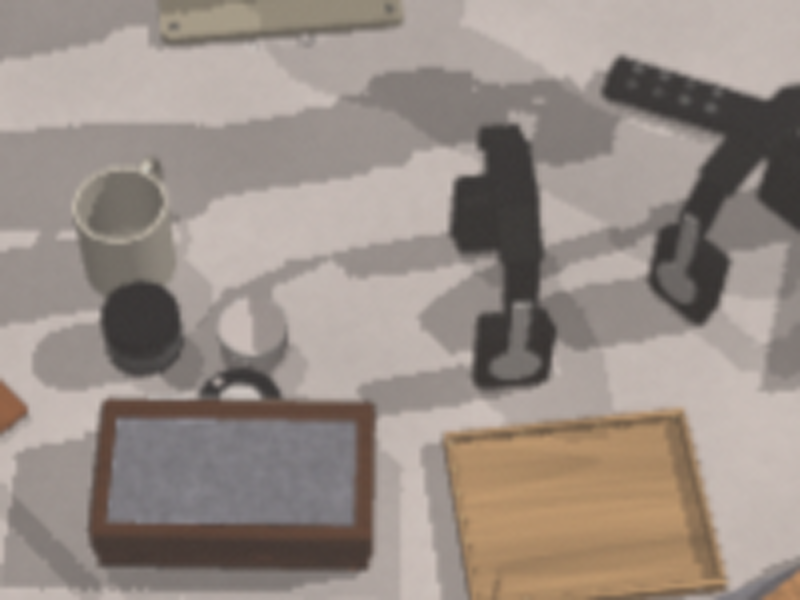

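```bash
cat >> h.py <<'E'
from scipy.optimize import minimize
def box(x,y0,y1,z0,z1): return np.array([[a,b,c] for a in(-x,x) for b in(y0,y1) for c in(z0,z1)])
def phone_parts():
    P=[box(.018,-.031,.031,.172,.190)]
    for s in(1,-1):
        P.append(box(.033,*sorted((s*.053,s*.086)),0,.084))
        P.append(np.vstack([box(.014,*sorted((s*.029,s*.033)),.172,.19),box(.014,*sorted((s*.066,s*.082)),.12,.13)]))
        P.append(box(.012,*sorted((s*.066,s*.082)),.08,.13))
    return P
def sil(n,pose):
    m=np.zeros((400,640),np.uint8);r=R.from_euler('z',pose[2])
    for p in phone_parts():
        h=cv2.convexHull(px(n,r.apply(p)+[pose[0],pose[1],0]).astype(np.float32)).astype(np.int32)
        cv2.fillConvexPoly(m,h,1)
    return m
def fit(ims,p0,thr=75):
    masks={}
    for n,im in ims.items():
        m=(im.max(2)<thr).astype(np.uint8); d=cv2.dilate(sil(n,p0),np.ones((19,19)));masks[n]=(m&d)
    def f(p):
        c=0
        for n,m in masks.items():
            s=sil(n,p);c+=1-(s&m).sum()/max(1,(s|m).sum())
        return c
    best=min((minimize(f,np.add(p0,[0,0,a]),method='Nelder-Mead',options=dict(initial_simplex=np.add(p0,[0,0,a])+np.array([[0,0,0],[.02,0,0],[0,.02,0],[0,0,.2]]))) for a in(-.15,0,.15)),key=lambda r:r.fun)
    return best.x.round(4),round(best.fun,3)
E
python3 - <<'E'
from h import *
T1=lambda u,v:(300+u/4-.4,140+v/4-.4)
T2=lambda u,v:(165+u/4-.4,135+v/4-.4)
S1=lambda u,v:(240+u/4-.4,110+v/4-.4)
a=lambda n,p,z:print(n,at("top",p,z)[:2])
s=lambda n,p,z:print(n,"scene",at("scene",p,z)[:2])
a("candle",T1(276,359),.05);s("candle",S1(141,317),.05)
a("cream",T1(160,337),.042);s("cream",S1(252,325),.042)
a("mug",T1(291,467),.09)
for q in((70,66),(339,100),(55,218),(318,250)):a("radio",T1(*q),.062)
for q in((105,403),(375,403),(93,535),(372,538)):s("radio",S1(*q),.062)
a("dot",T1(202,271),.042);a("wheel",T1(182,246),.042);s("dot",S1(217,384),.042)
for q in((467,178),(720,505)):a("bar",T1(*q),.2)
s("barR",(175,147),.2);s("barL",(229,200),.2)
for q in((281,37),(523,37),(523,230),(281,230)):a("tray",T2(*q),.016)
ims={n:cv2.imread(f"pics/{n}0.png") for n in("top","scene")}
for q in((423,383),(150,415)):
    c=at("top",T2(*q),.18);print(c)
    print(fit(ims,[c[0],c[1],0 if q[0]>200 else -1.0 ]), fit(ims,[c[0],c[1],0 if q[0]>200 else 1.0]))
E
```

```text
candle [ 0.449  -0.1444]
candle scene [ 0.4527 -0.145 ]
cream [ 0.4655 -0.0522]
cream scene [ 0.4651 -0.054 ]
mug [ 0.3664 -0.1523]
radio [0.6811 0.0221]
radio [ 0.6557 -0.1927]
radio [0.5592 0.0328]
radio [ 0.5358 -0.1762]
radio scene [ 0.5401 -0.1763]
radio scene [0.5627 0.0381]
radio scene [ 0.6569 -0.1891]
radio scene [0.6816 0.0228]
dot [ 0.5188 -0.0856]
wheel [ 0.5388 -0.0694]
dot scene [ 0.5194 -0.0866]
bar [ 0.5835 -0.2672]
bar [ 0.3507 -0.4467]
barR scene [ 0.3639 -0.4376]
barL scene [ 0.5781 -0.2685]
tray [0.7254 0.2944]
tray [0.7272 0.0946]
tray [0.5678 0.0925]
tray [0.5658 0.2912]
[0.445  0.1563 0.18  ]Traceback (most recent call last):
  File "<stdin>", line 19, in <module>
  File "h.py", line 44, in fit
    best=min((minimize(f,np.add(p0,[0,0,a]),method='Nelder-Mead',options=dict(initial_simplex=np.add(p0,[0,0,a])+np.array([[0,0,0],[.02,0,0],[0,.02,0],[0,0,.2]]))) for a in(-.15,0,.15)),key=lambda r:r.fun)
  File "h.py", line 44, in <genexpr>
    best=min((minimize(f,np.add(p0,[0,0,a]),method='Nelder-Mead',options=dict(initial_simplex=np.add(p0,[0,0,a])+np.array([[0,0,0],[.02,0,0],[0,.02,0],[0,0,.2]]))) for a in(-.15,0,.15)),key=lambda r:r.fun)
              ~~~~~~~~^^^^^^^^^^^^^^^^^^^^^^^^^^^^^^^^^^^^^^^^^^^^^^^^^^^^^^^^^^^^^^^^^^^^^^^^^^^^^^^^^^^^^^^^^^^^^^^^^^^^^^^^^^^^^^^^^^^^^^^^^^^^^^^^^^^^^^^^^^^^^
    res = _minimize_neldermead(fun, x0, args, callback, bounds=bounds,
                               **options)
    fxcc = func(xcc)
    fx = function(np.copy(x), *(wrapper_args + args))
  File "h.py", line 42, in f
    s=sil(n,p);c+=1-(s&m).sum()/max(1,(s|m).sum())
  File "h.py", line 32, in sil
    h=cv2.convexHull(px(n,r.apply(p)+[pose[0],pose[1],0]).astype(np.float32)).astype(np.int32)
                     ~~^^^^^^^^^^^^^^^^^^^^^^^^^^^^^^^^^^
  File "h.py", line 18, in px
    c=manip.camera_info(n);r=R.from_rotvec(c["orientation"]).inv()
ValueError: time passes only in moves, steps and waits
```

carry_out(
  steps="1 -0.17 -0.1 -0.1 0.1; 1 -0.34 -0.2 -0.2 0.2; 1 -0.5 -0.3 -0.3 0.3; 1 -0.66 -0.4 -0.4 0.4; 1 -0.83 -0.48 -0.4 0.5; 1 -0.83 -0.48 -0.4 0.6; 1 -0.83 -0.48 -0.4 0.7; 1 -0.83 -0.48 -0.4 0.78; 1 -0.83 -0.48 -0.4 0.78; 1 -0.83 -0.48 -0.4 0.78",
)

```text
time: 1.35
tcp_pos: [0.3494, 0.4195, 0.3394]
ee_rot: [2.172, 2.27, -0.0]
ft_force: [0.4, -0.1, 0.5]
finger_gap: 0.998
gripper_force: 0.0
```

```bash
cat >> h.py <<'E'
CI={}
def _ci(n,f=manip.camera_info):
    if n not in CI: CI[n]=f(n)
    return CI[n]
class _M: pass
_m=manip; manip=_M(); manip.capture=_m.capture; manip.read_state=_m.read_state; manip.camera_info=_ci
def go(x,y,z,ang=None):
    """print shift (units) and turn to TCP (x,y,z), tool y axis at ang deg (mod 180)"""
    s=manip.read_state(); r=R.from_rotvec(s["ee_rot"]); t=r.inv().apply(np.array([x,y,z])-s["tcp_pos"])/.25
    Y=r.as_matrix()[:,1]; a=np.degrees(np.arctan2(Y[1],Y[0])); 
    w=None if ang is None else round(float(-((ang-a+90)%180-90)/90),3)
    print("t%.2f"%s["time"],"tcp",s["tcp_pos"].round(3),"yang %.1f j7 %.2f gap %.2f F"%(a,s["q"][6],s["finger_gap"]),s["ft_force"].round(1),"| shift",t.round(3),"turn",w)
E
python3 - <<'E'
from h import *
go(.45,-.1447,.33,-66.5)
im={n:cap(n) for n in("top","scene")}
cv2.imwrite("pics/both1.png",np.hstack([im["top"][150:400,40:300],im["scene"][20:270,330:600]]))
for c in((.445,.156,0),(.445,.156,np.pi),(.43,.33,-1),(.43,.33,1)):print(fit(im,list(c)))
E
```

```text
t1.35 tcp [0.349 0.419 0.339] yang 2.5 j7 -0.90 gap 1.00 F [ 0.4 -0.1  0.5] | shift [-2.272  0.303  0.038] turn 0.767
(array([0.4345, 0.159 , 1.5348]), np.float64(1.07))
(array([0.4345, 0.159 , 4.6764]), np.float64(1.07))
(array([ 0.3716,  0.3343, -1.1327]), np.float64(1.506))
(array([0.4105, 0.3688, 0.6859]), np.float64(0.764))
```

View pics/both1.png

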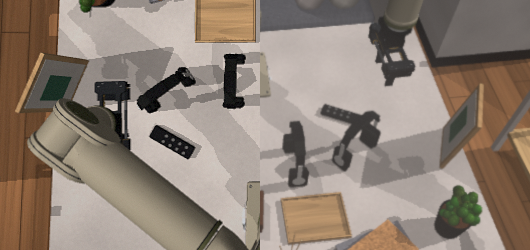

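carry_out(
  steps="1 -0.2 0.03 0 0.05; 1 -0.4 0.06 0 0.1; 1 -0.6 0.09 0 0.15; 1 -0.8 0.12 0 0.2; 1 -1 0.15 0 0.25; 1 -1 0.3 0 0.35; 1 -1 0.3 0 0.45; 1 -1 0.3 0 0.55; 1 -1 0.3 0 0.65; 1 -1 0.3 0 0.767",
)

```text
time: 2.7
tcp_pos: [0.4346, 0.1727, 0.3396]
ee_rot: [-3.078, -0.628, -0.0]
ft_force: [0.4, -0.5, -0.8]
finger_gap: 0.999
gripper_force: 0.0
```

```bash
python3 - <<'E'
from h import *
go(.451,-.1447,.15,-66.5)
E
```

```text
t2.70 tcp [0.435 0.173 0.34 ] yang -66.9 j7 -1.67 gap 1.00 F [ 0.4 -0.5 -0.8] | shift [-0.437  1.194  0.758] turn -0.005
```

Move most of the way over at height.

carry_out(
  steps="1 -0.08 0.2 0 0; 1 -0.16 0.4 0 0; 1 -0.24 0.6 0 0; 1 -0.32 0.8 0 0; 1 -0.4 0.95 0 0; 1 -0.437 1 0 0; 1 -0.437 1 0 0; 1 -0.437 1 0 0; 1 -0.437 1 0 0; 1 -0.437 1 0 0",
)

```text
time: 3.95
tcp_pos: [0.4333, -0.0994, 0.3394]
ee_rot: [3.076, 0.637, -0.0]
ft_force: [0.1, -0.6, -0.3]
finger_gap: 0.998
gripper_force: 0.0
```

```bash
python3 - <<'E'
from h import *
go(.451,-.1447,.045,-66.5)
im=cap("top");cv2.imwrite("pics/both2.png",np.hstack([im[120:400,30:400],cap("scene")[100:380,200:480]]))
E
```

```text
t3.95 tcp [ 0.433 -0.099  0.339] yang -66.6 j7 -1.15 gap 1.00 F [ 0.1 -0.6 -0.3] | shift [-0.007  0.195  1.178] turn -0.001
```

View pics/both2.png

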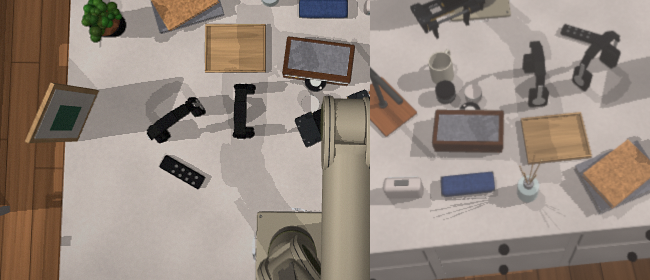

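Left side of the table is empty, so only two pairs are out. The candle hasn't moved, so I'm descending onto it.

carry_out(
  steps="1 0 0.1 0.1 0; 1 0 0.195 0.25 0; 1 0 0.195 0.45 0; 1 0 0.195 0.65 0; 1 0 0.195 0.8 0; 1 0 0.195 0.92 0; 1 0 0.195 0.97 0; 1 0 0.195 0.97 0; 1 0 0.195 0.97 0; 1 0 0.195 0.97 0",
)

```text
time: 5.3
tcp_pos: [0.4532, -0.1449, 0.098]
ee_rot: [-3.077, -0.635, -0.003]
ft_force: [0.5, 0.4, 0.5]
finger_gap: 1.003
gripper_force: 0.0
```

```bash
python3 - <<'E'
from h import *
go(.451,-.1447,.045,-66.5)
cap("scene","s3.png",(220,110,350,230),4)
E
```

```text
t5.30 tcp [ 0.453 -0.145  0.098] yang -66.7 j7 -0.80 gap 1.00 F [0.5 0.4 0.5] | shift [-0.008 -0.004  0.212] turn -0.002
```

View pics/s3.png

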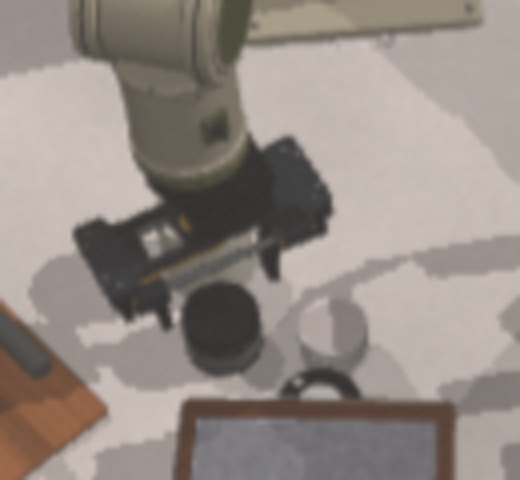

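Fingers straddle the candle (crop ≈(221,325)), clear of the cream jar at (333,330). Descend, close and lift.

carry_out(
  steps="1 -0.008 -0.004 0.06 0; 1 -0.008 -0.004 0.12 0; 1 -0.008 -0.004 0.18 0; 1 -0.008 -0.004 0.212 0; 1 -0.008 -0.004 0.212 0; 0.6 -0.008 -0.004 0.212 0; 0.6 -0.008 -0.004 0.212 0; 0.6 -0.008 -0.004 0.212 0; 0.6 -0.008 -0.004 0.212 0; 0.6 -0.008 -0.004 0.212 0",
  newtons=20,
)

```text
time: 6.6
tcp_pos: [0.4505, -0.1447, 0.0443]
ee_rot: [-3.077, -0.635, -0.001]
ft_force: [-0.9, 0.1, 5.7]
finger_gap: 0.755
gripper_force: 20.0
```

carry_out(
  steps="0.6 0 0 -0.03 0; 0.6 0 0 -0.1 0; 0.6 0 0 -0.2 0; 0.6 0 0 -0.35 0; 0.6 0 0 -0.5 0; 0.6 0 0 -0.65 0; 0.6 0 0 -0.8 0; 0.6 0 0 -0.95 0; 0.6 0 0 -1 0; 0.6 0 0 -1 0",
)

```text
time: 7.85
tcp_pos: [0.4502, -0.1449, 0.2942]
ee_rot: [-3.077, -0.634, -0.001]
ft_force: [-0.4, 0.0, -3.2]
finger_gap: 0.751
gripper_force: 20.0
```

```bash
python3 - <<'E'
from h import *
go(.645,.245,.3,-90)
E
```

```text
t7.85 tcp [ 0.45  -0.145  0.294] yang -66.7 j7 -1.01 gap 0.75 F [-0.4  0.  -3.2] | shift [ 1.332 -1.125 -0.022] turn 0.259
```

carry_out(
  steps="0.6 0.06 -0.05 0 0; 0.6 0.18 -0.15 0 0; 0.6 0.32 -0.27 0 0; 0.6 0.46 -0.39 0 0; 0.6 0.6 -0.51 0 0; 0.6 0.74 -0.63 0 0; 0.6 0.88 -0.74 0 0; 0.6 0.97 -0.82 0 0; 0.6 1 -0.845 0 0; 0.6 1 -0.845 0 0",
)

```text
time: 9.1
tcp_pos: [0.5959, 0.1485, 0.2926]
ee_rot: [3.076, 0.635, -0.003]
ft_force: [-1.3, -1.2, -2.1]
finger_gap: 0.751
gripper_force: 20.0
```

carry_out(
  steps="0.6 0.06 -0.05 0.1 0; 0.6 0.18 -0.15 0.25 0; 0.6 0.3 -0.25 0.4 0; 0.6 0.332 -0.28 0.55 0; 0.6 0.332 -0.28 0.7 0; 0.6 0.332 -0.28 0.8 0; 0.6 0.332 -0.28 0.88 0; 0.6 0.332 -0.28 0.88 0; 0.6 0.332 -0.28 0.88 0; 0.6 0.332 -0.28 0.88 0",
)

```text
time: 10.35
tcp_pos: [0.6455, 0.2455, 0.0754]
ee_rot: [-3.076, -0.634, -0.003]
ft_force: [0.4, -0.6, -2.2]
finger_gap: 0.756
gripper_force: 20.0
```

```bash
python3 - <<'E'
from h import *
go(.645,.245,.051)
im={n:cap(n) for n in("top","scene")}
a=im["top"][120:270,200:350];b=im["scene"][160:310,320:470]
cv2.imwrite("pics/s4.png",cv2.resize(np.hstack([a,b]),None,fx=2.6,fy=2.6))
E
```

```text
t10.35 tcp [0.645 0.245 0.075] yang -66.7 j7 -1.36 gap 0.76 F [ 0.4 -0.6 -2.2] | shift [-0.003  0.001  0.098] turn None
```

View pics/s4.png

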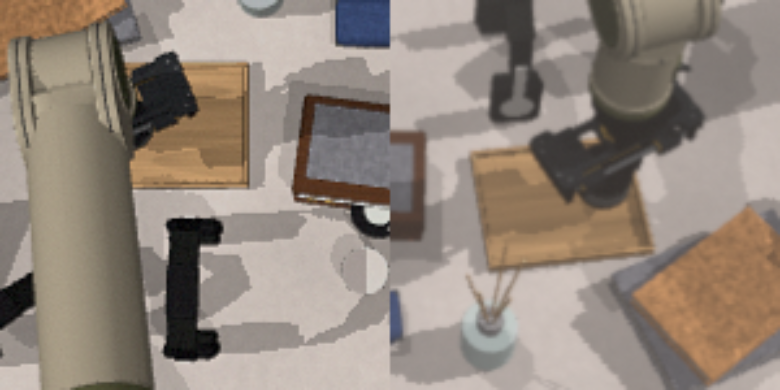

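Candle hangs over the tray's left part (right half ≈(607,190)), inside the rim. Lower and release.

carry_out(
  steps="0.6 0 0 0.03 0; 0.6 0 0 0.06 0; 0.6 0 0 0.085 0; 0.6 0 0 0.1 0; 0.6 0 0 0.103 0; 0.6 0 0 0.103 0; 0.8 0 0 0.103 0; 0.95 0 0 0.103 0; 0.95 0 0 0.103 0; 0.95 0 0 0.103 0",
)

```text
time: 11.7
tcp_pos: [0.6448, 0.2453, 0.0481]
ee_rot: [3.077, 0.635, -0.0]
ft_force: [0.2, -0.5, 0.3]
finger_gap: 0.941
gripper_force: 0.0
```

carry_out(
  steps="0.95 0 0 -0.05 0; 0.95 0 0 -0.15 0; 0.95 0 0 -0.35 0; 0.95 0 0 -0.55 0; 0.95 0 0 -0.75 0; 0.95 0 0 -0.9 0; 0.95 0 0 -1 0; 0.95 -0.1 0.08 -1 0; 0.95 -0.25 0.2 -1 0; 0.95 -0.4 0.33 -1 0",
)

```text
time: 12.95
tcp_pos: [0.5849, 0.1286, 0.2991]
ee_rot: [-3.077, -0.635, -0.002]
ft_force: [0.1, -0.4, 1.2]
finger_gap: 0.952
gripper_force: 0.0
```

```bash
python3 - <<'E'
from h import *
go(.465,-.053,.3,-66.5)
im={n:cap(n) for n in("top","scene")}
a=im["top"][120:270,230:390];b=im["scene"][130:280,240:440]
cv2.imwrite("pics/s5.png",cv2.resize(np.hstack([a,b]),None,fx=2.2,fy=2.2))
E
```

```text
t12.95 tcp [0.585 0.129 0.299] yang -66.7 j7 -1.32 gap 0.95 F [ 0.1 -0.4  1.2] | shift [-0.728  0.477 -0.004] turn -0.002
```

View pics/s5.png

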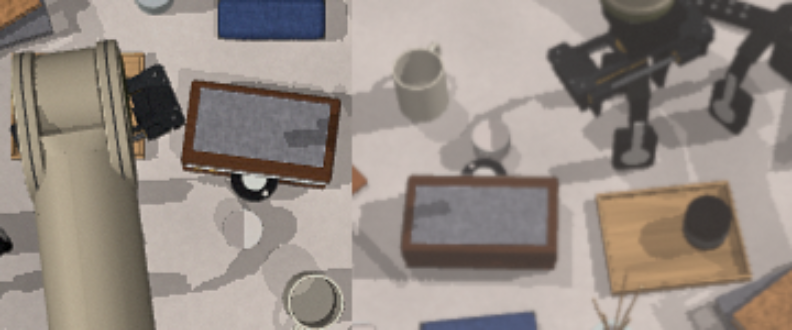

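Candle stands on the tray, and the cream jar is unmoved (scene ≈(303,191)). Now the cream.

carry_out(
  steps="1 -0.15 0.1 0 0; 1 -0.35 0.23 0 0; 1 -0.55 0.36 0 0; 1 -0.7 0.46 0.1 0; 1 -0.728 0.477 0.3 0; 1 -0.728 0.477 0.5 0; 1 -0.728 0.477 0.65 0; 1 -0.728 0.477 0.75 0; 1 -0.728 0.477 0.75 0; 1 -0.728 0.477 0.75 0",
)

```text
time: 14.3
tcp_pos: [0.4664, -0.0516, 0.1121]
ee_rot: [-3.077, -0.634, -0.003]
ft_force: [0.0, -0.2, -0.5]
finger_gap: 1.0
gripper_force: 0.0
```

```bash
python3 - <<'E'
from h import *
go(.4655,-.053,.038,-66.5)
im=cap("scene")
cv2.imwrite("pics/s6.png",cv2.resize(im[130:230,240:370],None,fx=4,fy=4))
E
```

```text
t14.30 tcp [ 0.466 -0.052  0.112] yang -66.7 j7 -1.05 gap 1.00 F [ 0.  -0.2 -0.5] | shift [-0.006  0.004  0.296] turn -0.002
```

View pics/s6.png

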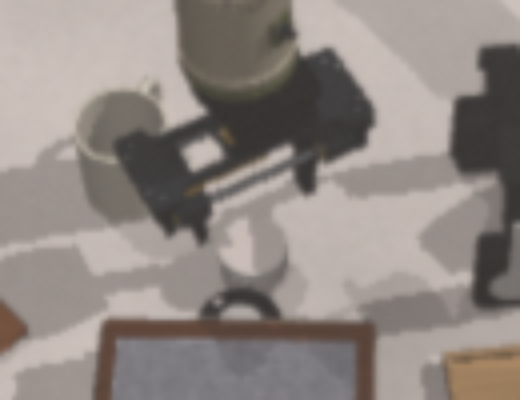

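Jar (crop ≈(253,245)) sits between the fingers; descend and grip.

carry_out(
  steps="1 -0.006 0.004 0.08 0; 1 -0.006 0.004 0.16 0; 1 -0.006 0.004 0.24 0; 1 -0.006 0.004 0.29 0; 1 -0.006 0.004 0.296 0; 0.5 -0.006 0.004 0.296 0; 0.5 -0.006 0.004 0.296 0; 0.5 -0.006 0.004 0.296 0; 0.5 -0.006 0.004 0.296 0; 0.5 -0.006 0.004 0.296 0",
  newtons=18,
)

```text
time: 15.6
tcp_pos: [0.4648, -0.053, 0.037]
ee_rot: [-3.077, -0.635, -0.001]
ft_force: [-1.2, 0.6, 3.9]
finger_gap: 0.661
gripper_force: 18.0
```

carry_out(
  steps="0.5 0 0 -0.03 0; 0.5 0 0 -0.1 0; 0.5 0 0 -0.2 0; 0.5 0 0 -0.35 0; 0.5 0 0 -0.5 0; 0.5 0 0 -0.65 0; 0.5 0 0 -0.8 0; 0.5 0 0 -0.95 0; 0.5 0 0 -1 0; 0.5 0 0 -1 0",
)

```text
time: 16.85
tcp_pos: [0.4647, -0.0532, 0.287]
ee_rot: [-3.077, -0.634, -0.002]
ft_force: [0.4, 0.4, -2.3]
finger_gap: 0.662
gripper_force: 18.0
```

```bash
python3 - <<'E'
from h import *
go(.645,.145,.045,-66.5)
E
```

```text
t16.85 tcp [ 0.465 -0.053  0.287] yang -66.7 j7 -1.21 gap 0.66 F [ 0.4  0.4 -2.3] | shift [ 0.975 -0.443  0.969] turn -0.002
```

carry_out(
  steps="0.5 0.08 -0.035 0 0; 0.5 0.22 -0.1 0 0; 0.5 0.4 -0.18 0 0; 0.5 0.58 -0.26 0 0; 0.5 0.76 -0.345 0 0; 0.5 0.9 -0.41 0 0; 0.5 0.965 -0.44 0 0; 0.5 0.975 -0.443 0.15 0; 0.5 0.975 -0.443 0.35 0; 0.5 0.975 -0.443 0.55 0",
)

```text
time: 18.1
tcp_pos: [0.6437, 0.1445, 0.1458]
ee_rot: [3.076, 0.633, -0.004]
ft_force: [0.2, 0.4, -1.2]
finger_gap: 0.662
gripper_force: 18.0
```

carry_out(
  steps="0.5 0 0 0.15 0; 0.5 0 0 0.28 0; 0.5 0 0 0.36 0; 0.5 0 0 0.41 0; 0.5 0 0 0.428 0; 0.5 0 0 0.428 0; 0.6 0 0 0.428 0; 0.8 0 0 0.428 0; 0.8 0 0 0.428 0; 0.8 0 0 0.428 0",
)

```text
time: 19.35
tcp_pos: [0.6448, 0.1452, 0.0424]
ee_rot: [-3.077, -0.635, -0.0]
ft_force: [-0.0, 0.6, 1.2]
finger_gap: 0.794
gripper_force: 0.0
```

carry_out(
  steps="0.8 0 0 -0.05 0; 0.8 0 0 -0.15 0; 0.8 0 0 -0.35 0; 0.8 0 0 -0.55 0; 0.8 0 0 -0.75 0; 0.8 0 0 -0.9 0; 0.8 -0.1 0.05 -1 0; 0.8 -0.3 0.14 -1 0; 0.8 -0.5 0.23 -1 0; 0.8 -0.7 0.32 -1 0",
)

```text
time: 20.6
tcp_pos: [0.5145, 0.0007, 0.2928]
ee_rot: [-3.077, -0.634, -0.001]
ft_force: [0.5, -0.7, 0.7]
finger_gap: 0.799
gripper_force: 0.0
```

```bash
python3 - <<'E'
from h import *
go(.47,-.09,.15,-83)
im={n:cap(n) for n in("top","scene")}
a=im["top"][130:230,300:400];b=im["scene"][130:230,320:440];c=im["scene"][140:240,260:340]
cv2.imwrite("pics/s7.png",cv2.resize(np.hstack([a,b,c]),None,fx=2.6,fy=2.6,interpolation=2))
cv2.imwrite("pics/last_top.png",im["top"]);cv2.imwrite("pics/last_scene.png",im["scene"])
E
```

```text
t20.60 tcp [0.514 0.001 0.293] yang -66.7 j7 -1.21 gap 0.80 F [ 0.5 -0.7  0.7] | shift [-0.307  0.263  0.571] turn 0.181
```

View pics/s7.png

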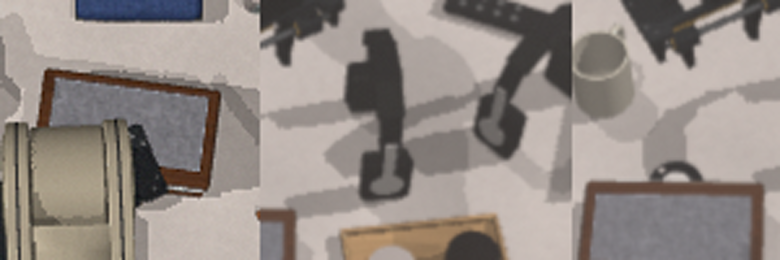

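```bash
cat >> h.py <<'E'
YAW=-.112
AX=np.array([.5395,-.069])
def dot(ims,ax=AX):
    """dot angle from straight ahead (rad, + = louder); brightness by annulus"""
    t=np.arange(-1.3,1.35,.02); o={}
    for n,im in ims.items():
        g=im.astype(np.float32).min(2); best=None
        for dx in np.arange(-.006,.0061,.002):
            for dy in np.arange(-.006,.0061,.002):
                a=np.pi+YAW+t; P=np.c_[ax[0]+dx+.0275*np.cos(a),ax[1]+dy+.0275*np.sin(a),0*a+.042]
                q=px(n,P); v=cv2.remap(g,q[:,0].astype(np.float32)[None],q[:,1].astype(np.float32)[None],1)[0]
                # ring dark except dot
                i=v.argmax(); sc=v[i]-np.median(v)-v[np.abs(t-t[i])>.45].max()*.5
                if best is None or sc>best[0]: best=(sc,1+t[i],dx,dy)
        o[n]=[round(float(b),3) for b in best]
    return o
E
python3 - <<'E'
from h import *
for s in("0",):print(dot({n:cv2.imread(f"pics/{n}0.png") for n in("top","scene")}))
print(dot({n:cv2.imread(f"pics/last_{n}.png") for n in("scene",)}))
x=np.array([.9938,-.1115]);y=np.array([.1115,.9938])
p=AX-.055*x-.011*y;print(p);go(*p,.15,-96.4)
# front face and tray items: brightness centroid
im=cv2.imread("pics/last_scene.png")
for nm,P in(("cream",[.645,.145,.047]),("candle",[.645,.245,.055])):
    q=px("scene",P)[0];print(nm,q,im[int(q[1]),int(q[0])])
E
```

```text
{'top': [175.531, 1.66, 0.004, -0.002], 'scene': [42.84, 1.86, -0.002, 0.002]}
{'scene': [41.551, 1.72, 0.0, -0.002]}
[ 0.4836145 -0.0737993]
t20.70 tcp [ 0.513 -0.003  0.294] yang -67.1 j7 -1.21 gap 0.80 F [0.8 0.5 0.4] | shift [-0.219  0.215  0.573] turn 0.325
cream [370.2 232.2] [162 166 178]
candle [402.2 228.1] [55 57 62]
```

The dot reads about 1.75, the seventh click, so it needs 1.25 rad (44 mm of edge) towards +y. I'll go to standoff with the jaws shut.

carry_out(
  steps="0 -0.07 0.07 0 0.1; 0 -0.15 0.15 0 0.2; 0 -0.219 0.215 0.1 0.3; 0 -0.219 0.215 0.2 0.325; 0 -0.219 0.215 0.4 0.325; 0 -0.219 0.215 0.6 0.325; 0 -0.219 0.215 0.8 0.325; 0 -0.219 0.215 0.93 0.325; 0 -0.219 0.215 1 0.325; 0 -0.219 0.215 1 0.325",
  newtons=15,
)

```text
time: 21.95
tcp_pos: [0.4865, -0.0688, 0.0422]
ee_rot: [3.137, -0.163, -0.001]
ft_force: [0.7, -0.8, 0.8]
finger_gap: 0.003
gripper_force: 0.0
```

```bash
python3 - <<'E'
from h import *
x=np.array([.9938,-.1115]);y=np.array([.1115,.9938])
go(*(AX-.0445*x-.011*y),.042,-96.4)
E
```

```text
t21.95 tcp [ 0.487 -0.069  0.042] yang -96.0 j7 -1.35 gap 0.00 F [ 0.7 -0.8  0.8] | shift [0.033 0.021 0.001] turn 0.005
```

carry_out(
  steps="0 0 0.021 0 0; 0 0.01 0.021 0 0; 0 0.018 0.021 0 0; 0 0.024 0.021 0 0; 0 0.028 0.021 0 0; 0 0.03 0.021 0 0; 0 0.03 0.021 0 0; 0 0.03 0.021 0 0; 0 0.03 0.021 0 0; 0 0.03 0.021 0 0",
)

```text
time: 23.2
tcp_pos: [0.4935, -0.0746, 0.0423]
ee_rot: [-3.137, 0.163, 0.0]
ft_force: [0.0, 0.2, -0.8]
finger_gap: 0.002
gripper_force: 0.0
```

carry_out(
  steps="0 0.002 0 0 0; 0 0.004 0 0 0; 0 0.006 0 0 0; 0 0.008 0 0 0; 0 0.008 0 0 0; 0 0.008 0 0 0; 0 0.008 0 0 0; 0 0.008 0 0 0; 0 0.008 0 0 0; 0 0.008 0 0 0",
)

```text
time: 24.45
tcp_pos: [0.4942, -0.0748, 0.042]
ee_rot: [-3.137, 0.163, 0.004]
ft_force: [-7.4, 1.0, 6.8]
finger_gap: 0.006
gripper_force: 3.8
```

carry_out(
  steps="0 0 -0.01 0 0; 0 0 -0.02 0 0; 0 0 -0.03 0 0; 0 0 -0.04 0 0; 0 0 -0.05 0 0; 0 0 -0.06 0 0; 0 0 -0.07 0 0; 0 0 -0.08 0 0; 0 0 -0.08 0 0; 0 0 -0.08 0 0",
)

```text
time: 25.7
tcp_pos: [0.4964, -0.0545, 0.0418]
ee_rot: [-3.137, 0.163, 0.004]
ft_force: [-6.6, 1.2, 1.9]
finger_gap: 0.007
gripper_force: 3.1
```

```bash
python3 - <<'E'
from h import *
x=np.array([.9938,-.1115]);y=np.array([.1115,.9938])
go(*(AX-.0445*x-.011*y),.042,-96.4)
print(dot({n:cap(n) for n in("scene","top")}))
E
```

```text
t25.70 tcp [ 0.496 -0.055  0.042] yang -95.9 j7 -1.37 gap 0.01 F [-6.6  1.2  1.9] | shift [-0.001  0.082 -0.001] turn 0.005
{'scene': [33.773, 0.14, -0.006, 0.006], 'top': [-20.547, 1.74, -0.004, 0.0]}
```

carry_out(
  steps="0 -0.04 0 0 0; 0 -0.06 0 -0.02 0; 0 -0.1 0 -0.15 0; 0 -0.18 0 -0.3 0; 0 -0.26 0 -0.35 0; 0 -0.3 0 -0.35 0; 0 -0.3 0 -0.35 0; 0 -0.3 0 -0.35 0; 0 -0.3 0 -0.35 0; 0 -0.3 0 -0.35 0",
)

```text
time: 27.05
tcp_pos: [0.4231, -0.0474, 0.1297]
ee_rot: [3.137, -0.163, -0.0]
ft_force: [0.1, -0.4, 1.1]
finger_gap: 0.004
gripper_force: 0.0
```

```bash
python3 - <<'E'
from h import *
im={n:cap(n) for n in("scene","top")}
print(dot(im))
go(.494,-.075,.042,-96.4)
cv2.imwrite("pics/s8.png",np.hstack([cv2.resize(im[n][a:a+50,b:b+60],None,fx=6,fy=6,interpolation=2) for n,a,b in(("scene",180,270),("top",175,315))]))
E
```

```text
{'scene': [27.703, 1.5, 0.0, 0.0], 'top': [154.297, 1.56, 0.002, 0.002]}
t27.15 tcp [ 0.423 -0.047  0.13 ] yang -96.0 j7 -1.72 gap 0.01 F [ 1.2 -0.4  0.4] | shift [0.294 0.08  0.351] turn 0.005
```

View pics/s8.png

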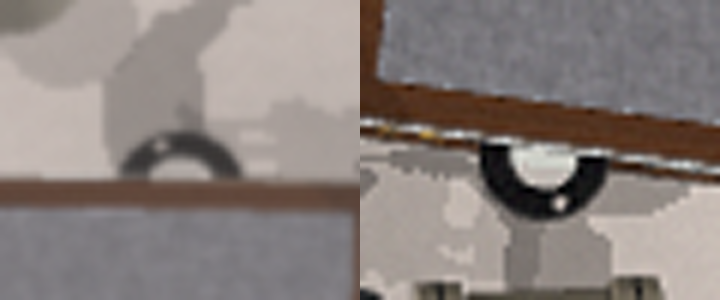

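Wheel went to about 1.5: dot at crop right (560,203), one click down, so there was some slip. I'll press a little harder and stroke again.

carry_out(
  steps="0 0 0.04 0 0; 0 0 0.08 0.1 0; 0 0.1 0.08 0.25 0; 0 0.2 0.08 0.357 0; 0 0.26 0.08 0.357 0; 0 0.28 0.08 0.357 0; 0 0.29 0.08 0.357 0; 0 0.298 0.08 0.357 0; 0 0.304 0.08 0.357 0; 0 0.304 0.08 0.357 0",
)

```text
time: 28.4
tcp_pos: [0.4943, -0.0745, 0.0409]
ee_rot: [-3.135, 0.163, 0.005]
ft_force: [-9.5, 1.4, 8.5]
finger_gap: 0.003
gripper_force: 5.0
```

carry_out(
  steps="0 0 -0.01 0 0; 0 0 -0.02 0 0; 0 0 -0.03 0 0; 0 0 -0.04 0 0; 0 0 -0.05 0 0; 0 0 -0.06 0 0; 0 0 -0.07 0 0; 0 0 -0.08 0 0; 0 0 -0.088 0 0; 0 0 -0.088 0 0",
)

```text
time: 29.65
tcp_pos: [0.497, -0.052, 0.0408]
ee_rot: [-3.135, 0.162, 0.004]
ft_force: [-6.4, 2.9, 3.9]
finger_gap: 0.005
gripper_force: 3.6
```

carry_out(
  steps="0 -0.04 0 0 0; 0 -0.06 0 -0.02 0; 0 -0.1 0 -0.15 0; 0 -0.18 0 -0.3 0; 0 -0.26 0 -0.35 0; 0 -0.3 0 -0.35 0; 0 -0.3 0 -0.35 0; 0 -0.3 0 -0.35 0; 0 -0.3 0 -0.35 0; 0 -0.3 0 -0.35 0",
)

```text
time: 30.9
tcp_pos: [0.4243, -0.0457, 0.1279]
ee_rot: [3.136, -0.164, -0.0]
ft_force: [0.8, -0.6, -1.4]
finger_gap: 0.008
gripper_force: 0.0
```

```bash
python3 - <<'E'
from h import *
im={n:cap(n) for n in("scene","top")}
print(dot(im))
go(.494,-.075,.042,-96.4)
E
```

```text
{'scene': [28.812, 0.76, 0.0, 0.0], 'top': [157.324, 0.68, 0.002, -0.002]}
t31.00 tcp [ 0.424 -0.046  0.128] yang -96.0 j7 -1.75 gap 0.01 F [0.2 0.7 0.2] | shift [0.29  0.088 0.344] turn 0.005
```

Now about 0.75 (third click), so one click (8.75 mm) remains.

carry_out(
  steps="0 0 0.03 0 0; 0 0 0.06 0.1 0; 0 0.1 0.06 0.25 0; 0 0.2 0.06 0.35 0; 0 0.26 0.06 0.35 0; 0 0.28 0.06 0.35 0; 0 0.29 0.06 0.35 0; 0 0.295 0.06 0.35 0; 0 0.3 0.06 0.35 0; 0 0.3 0.06 0.35 0",
)

```text
time: 32.25
tcp_pos: [0.4952, -0.0676, 0.0407]
ee_rot: [-3.135, 0.163, 0.005]
ft_force: [-9.7, 0.3, 8.0]
finger_gap: 0.005
gripper_force: 4.6
```

carry_out(
  steps="0 0 -0.006 0 0; 0 0 -0.012 0 0; 0 0 -0.018 0 0; 0 0 -0.024 0 0; 0 0 -0.03 0 0; 0 0 -0.036 0 0; 0 0 -0.036 0 0; 0 0 -0.036 0 0; 0 0 -0.036 0 0; 0 0 -0.036 0 0",
)

```text
time: 33.5
tcp_pos: [0.4959, -0.0588, 0.0406]
ee_rot: [-3.136, 0.163, 0.005]
ft_force: [-9.5, -0.9, 6.0]
finger_gap: 0.004
gripper_force: 4.9
```

carry_out(
  steps="0 -0.04 0 0 0; 0 -0.06 0 -0.02 0; 0 -0.1 0 -0.15 0; 0 -0.18 0 -0.3 0; 0 -0.26 0 -0.35 0; 0 -0.3 0 -0.35 0; 0 -0.3 0 -0.35 0; 0 -0.3 0 -0.35 0; 0 -0.3 0 -0.35 0; 0 -0.3 0 -0.35 0",
)

```text
time: 34.75
tcp_pos: [0.4237, -0.0518, 0.1279]
ee_rot: [3.135, -0.164, -0.001]
ft_force: [-0.5, -0.1, 0.5]
finger_gap: 0.005
gripper_force: 0.0
```

```bash
python3 - <<'E'
from h import *
im={n:cap(n) for n in("scene","top")}
print(dot(im))
go(.494,-.075,.042,-96.4)
CI={}
for n in im: cv2.imwrite(f"pics/l8_{n}.png",im[n])
for th in(60,80):
  for c in((.44,.158,1.57),(.44,.33,.6),(.44,.33,.9)):print(th,fit(im,list(c),th))
E
```

```text
{'scene': [42.219, 0.52, 0.0, 0.0], 'top': [155.633, 0.6, 0.004, 0.002]}
t34.85 tcp [ 0.424 -0.052  0.128] yang -96.0 j7 -1.80 gap 0.00 F [-0.1  0.1  0.4] | shift [0.29  0.063 0.344] turn 0.005
60 (array([0.4405, 0.1576, 1.551 ]), np.float64(0.962))
60 (array([0.4129, 0.3705, 0.6108]), np.float64(1.191))
60 (array([0.41  , 0.3706, 0.6626]), np.float64(1.22))
80 (array([0.4404, 0.1571, 1.5572]), np.float64(0.517))
80 (array([0.4108, 0.3688, 0.643 ]), np.float64(0.641))
80 (array([0.4108, 0.3686, 0.6425]), np.float64(0.692))
```

```bash
cat >> h.py <<'E'
def silbar(n,p):
    m=np.zeros((400,640),np.uint8);r=R.from_euler('z',p[2])
    h=cv2.convexHull(px(n,r.apply(box(.01,-.15,.15,.19,.21))+[p[0],p[1],0]).astype(np.float32)).astype(np.int32)
    cv2.fillConvexPoly(m,h,1);return m
def fitbar(ims,p0,thr=90):
    ms={n:((im.max(2)<thr).astype(np.uint8)&cv2.dilate(silbar(n,p0),np.ones((9,9)))) for n,im in ims.items()}
    def f(p): return sum(1-(silbar(n,p)&m).sum()/(silbar(n,p)|m).sum() for n,m in ms.items())
    r=minimize(f,p0,method='Nelder-Mead',options=dict(initial_simplex=np.add(p0,[[0,0,0],[.012,0,0],[0,.012,0],[0,0,.1]])));return r.x.round(4),round(r.fun,3)
E
python3 - <<'E'
from h import *
im0={n:cv2.imread(f"pics/{n}0.png") for n in("top","scene")}
l8={n:cv2.imread(f"pics/l8_{n}.png") for n in("top","scene")}
p=[.467,-.357,np.radians(37.6-90)]
for th in(80,95):
    print(fitbar(im0,p,th),fitbar(l8,p,th)); print([fitbar({n:im0[n]},p,th) for n in im0])
T1=lambda u,v:(300+u/4-.4,140+v/4-.4)
print([at("top",T1(*q),.012)[:2] for q in((518,197),(668,388),(545,482),(395,288))])
for n in l8: print(n,[fit({n:l8[n]},[.4404,.157,1.557],80),fit({n:l8[n]},[.4108,.3688,.643],80)])
go(.4404,.157,.26,-90.8)
E
```

```text
(array([ 0.4697, -0.3531, -0.9146]), np.float64(0.995)) (array([ 0.4697, -0.3534, -0.9142]), np.float64(0.848))
[(array([ 0.4662, -0.3559, -0.915 ]), np.float64(0.251)), (array([ 0.4781, -0.3608, -0.9558]), np.float64(0.697))]
(array([ 0.4754, -0.3516, -0.9259]), np.float64(0.656)) (array([ 0.4703, -0.3534, -0.9131]), np.float64(0.688))
[(array([ 0.4693, -0.354 , -0.919 ]), np.float64(0.261)), (array([ 0.4722, -0.3546, -0.9277]), np.float64(0.37))]
[array([ 0.583 , -0.3456]), array([ 0.4285, -0.4664]), array([ 0.3514, -0.3664]), array([ 0.5074, -0.2452])]
top [(array([0.4396, 0.1557, 1.5871]), np.float64(0.132)), (array([0.4101, 0.3704, 0.6587]), np.float64(0.165))]
scene [(array([0.4361, 0.1602, 1.5148]), np.float64(0.323)), (array([0.4007, 0.3734, 0.658 ]), np.float64(0.396))]
t34.85 tcp [ 0.424 -0.052  0.128] yang -96.0 j7 -1.80 gap 0.00 F [-0.1  0.1  0.4] | shift [-0.02  -0.836 -0.53 ] turn -0.057
```

carry_out(
  steps="0.4 0 0 -0.2 0; 0.5 0 0 -0.4 0; 0.6 0 0 -0.6 -0.03; 0.7 0 -0.1 -0.75 -0.06; 0.75 0 -0.3 -0.75 -0.06; 0.75 -0.01 -0.5 -0.75 -0.06; 0.75 -0.02 -0.7 -0.75 -0.06; 0.75 -0.025 -0.836 -0.65 -0.06; 0.75 -0.025 -0.836 -0.55 -0.06; 0.75 -0.025 -0.836 -0.55 -0.06",
)

```text
time: 36.1
tcp_pos: [0.4382, 0.1569, 0.264]
ee_rot: [3.138, -0.015, -0.004]
ft_force: [0.5, -0.3, 0.6]
finger_gap: 0.744
gripper_force: 0.0
```

```bash
python3 - <<'E'
from h import *
go(.439,.157,.193,-90.5)
im={n:cap(n) for n in("top","scene")}
print(dot(im), [(n,dot({n:im[n]},np.array([.5415,-.069]))) for n in im])
cv2.imwrite("pics/s9.png",np.hstack([cv2.resize(im[n][a:a+75,b:b+75],None,fx=5,fy=5,interpolation=2) for n,a,b in(("scene",130,330),("top",190,230))]))
E
```

```text
t36.10 tcp [0.438 0.157 0.264] yang -90.5 j7 -2.08 gap 0.74 F [ 0.5 -0.3  0.6] | shift [ 0.004 -0.001  0.284] turn -0.0
{'top': [177.047, 0.6, 0.004, 0.002], 'scene': [54.414, 0.52, 0.0, 0.0]} [('top', {'top': [177.047, 0.6, 0.002, 0.002]}), ('scene', {'scene': [54.414, 0.52, -0.002, 0.0]})]
```

View pics/s9.png

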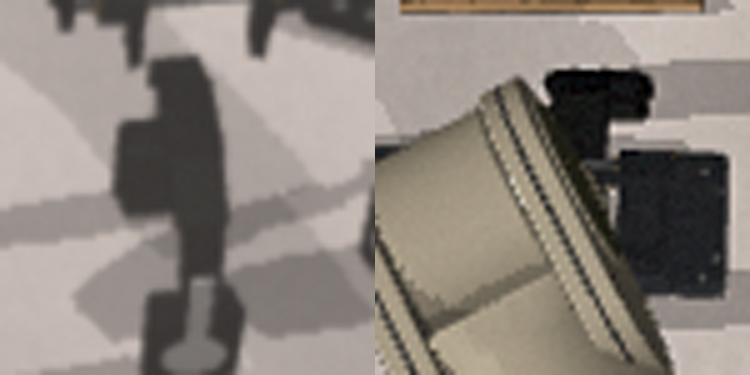

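The fingers straddle the band of the first pair (left half tips at ≈(135,55) and (262,45), band at ≈(185,65)). Lower, grip, then lift gently.

carry_out(
  steps="0.75 0.004 0 0.1 0; 0.75 0.004 0 0.18 0; 0.75 0.004 0 0.24 0; 0.75 0.004 0 0.275 0; 0.75 0.004 0 0.284 0; 0.75 0.004 0 0.284 0; 0.3 0.004 0 0.284 0; 0.3 0.004 0 0.284 0; 0.3 0.004 0 0.284 0; 0.3 0.004 0 0.284 0",
  newtons=30,
)

```text
time: 37.45
tcp_pos: [0.44, 0.1573, 0.1946]
ee_rot: [-3.141, 0.015, -0.0]
ft_force: [0.6, 0.5, 0.1]
finger_gap: 0.41
gripper_force: 30.0
```

carry_out(
  steps="0.3 0 0 -0.02 0; 0.3 0 0 -0.06 0; 0.3 0 0 -0.12 0; 0.3 0 0 -0.22 0; 0.3 0 0 -0.35 0; 0.3 0 0 -0.5 0; 0.3 0 0 -0.65 0; 0.3 0 0 -0.8 0; 0.3 0 0 -0.95 0; 0.3 0 0 -1 0",
)

```text
time: 38.7
tcp_pos: [0.4404, 0.1571, 0.4469]
ee_rot: [-3.139, 0.015, -0.004]
ft_force: [-0.4, -0.8, -3.1]
finger_gap: 0.409
gripper_force: 30.0
```

```bash
python3 - <<'E'
from h import *
u=np.array([np.cos(np.radians(37.7)),np.sin(np.radians(37.7))])
p=np.array([.468,-.355])-.065*u;print(p, manip.read_state()["q"].round(2))
go(*p,.445,-142.3)
E
```

```text
[ 0.41657047 -0.39474926] [-1.3  -0.12  0.78  1.49  0.09  1.73 -2.09]
t38.70 tcp [0.44  0.157 0.447] yang -90.6 j7 -2.09 gap 0.41 F [-0.4 -0.8 -3.1] | shift [-0.074  2.208  0.003] turn 0.575
```

carry_out(
  steps="0.3 0 0.05 0 0; 0.3 0 0.15 0 0.03; 0.3 -0.01 0.27 0 0.07; 0.3 -0.015 0.4 0 0.11; 0.3 -0.02 0.53 0 0.15; 0.3 -0.025 0.66 0 0.19; 0.3 -0.03 0.79 0 0.23; 0.3 -0.035 0.9 0 0.26; 0.3 -0.04 0.97 0 0.29; 0.3 -0.04 1 0 0.3",
)

```text
time: 39.95
tcp_pos: [0.4276, -0.0935, 0.4446]
ee_rot: [-3.05, 0.751, -0.0]
ft_force: [0.1, 1.0, -2.9]
finger_gap: 0.408
gripper_force: 30.0
```

```bash
python3 - <<'E'
from h import *
print(manip.read_state()["q"].round(2));go(.4166,-.3947,.445,-142.3)
E
```

```text
[-1.08 -0.34  0.9   1.56  0.27  1.78 -2.2 ]
t39.95 tcp [ 0.428 -0.094  0.445] yang -117.7 j7 -2.20 gap 0.41 F [ 0.1  1.  -2.9] | shift [ 0.521  1.087 -0.002] turn 0.274
```

carry_out(
  steps="0.3 0.02 0.04 0 0; 0.3 0.06 0.12 0 0.02; 0.3 0.11 0.22 0 0.05; 0.3 0.16 0.33 0 0.08; 0.3 0.2 0.42 0 0.1; 0.3 0.23 0.48 0 0.12; 0.3 0.25 0.52 0 0.13; 0.3 0.26 0.54 0 0.137; 0.3 0.26 0.54 0 0.137; 0.3 0.26 0.54 0 0.137",
)

```text
time: 41.2
tcp_pos: [0.423, -0.2418, 0.4445]
ee_rot: [2.954, -1.069, -0.0]
ft_force: [-0.2, -0.2, -2.9]
finger_gap: 0.413
gripper_force: 30.0
```

```bash
python3 - <<'E'
from h import *
print(manip.read_state()["q"].round(2));go(.4166,-.3947,.445,-142.3)
E
```

```text
[-1.08 -0.31  1.22  1.47  0.3   1.78 -2.08]
t41.20 tcp [ 0.423 -0.242  0.444] yang -129.8 j7 -2.08 gap 0.41 F [-0.2 -0.2 -2.9] | shift [ 0.372  0.486 -0.002] turn 0.139
```

carry_out(
  steps="0.3 0.01 0.02 0 0; 0.3 0.03 0.06 0 0.01; 0.3 0.06 0.1 0 0.02; 0.3 0.09 0.14 0 0.03; 0.3 0.12 0.18 0 0.05; 0.3 0.15 0.21 0 0.06; 0.3 0.17 0.24 0 0.07; 0.3 0.186 0.243 0 0.07; 0.3 0.186 0.243 0 0.07; 0.3 0.186 0.243 0 0.07",
)

```text
time: 42.45
tcp_pos: [0.4197, -0.3183, 0.4447]
ee_rot: [2.89, -1.23, 0.0]
ft_force: [0.5, -0.3, -3.1]
finger_gap: 0.409
gripper_force: 30.0
```

```bash
python3 - <<'E'
from h import *
print(manip.read_state()["q"].round(2));go(.4166,-.3947,.445,-142.3)
E
```

```text
[-1.27 -0.5   1.34  1.37  0.5   1.86 -2.19]
t42.45 tcp [ 0.42  -0.318  0.445] yang -136.1 j7 -2.19 gap 0.41 F [ 0.5 -0.3 -3.1] | shift [ 0.212  0.221 -0.001] turn 0.069
```

carry_out(
  steps="0.3 0.02 0.02 0 0; 0.3 0.04 0.04 0 0; 0.3 0.06 0.06 0 0.01; 0.3 0.08 0.08 0 0.02; 0.3 0.1 0.1 0 0.03; 0.3 0.11 0.11 0 0.035; 0.3 0.11 0.11 0 0.035; 0.3 0.11 0.11 0 0.035; 0.3 0.11 0.11 0 0.035; 0.3 0.11 0.11 0 0.035",
)

```text
time: 43.7
tcp_pos: [0.4056, -0.3463, 0.4444]
ee_rot: [2.851, -1.309, 0.024]
ft_force: [0.5, 0.7, -2.3]
finger_gap: 0.411
gripper_force: 30.0
```

```bash
python3 - <<'E'
from h import *
print(manip.read_state()["q"].round(4));go(.4166,-.3947,.445,-142.3)
E
```

```text
[-1.221  -0.499   1.3385  1.3714  0.5142  1.8421 -2.1874]
t43.70 tcp [ 0.406 -0.346  0.444] yang -139.3 j7 -2.19 gap 0.41 F [ 0.5  0.7 -2.3] | shift [0.176 0.093 0.   ] turn 0.033
```

```bash
cat > kin.py <<'E'
import numpy as np, itertools
from scipy.optimize import least_squares
from scipy.spatial.transform import Rotation as R
LO=np.array([-2.6,-.5,-1.47,.16,-1.27,.06,-2.6]);HI=np.array([2.6,2.12,1.34,2.42,4.41,2.06,2.6])
D=[([-1.28863,.33280,-.06472,1.46085,.02161,1.34989,-.0885],[.18744,.59589,.23884],[-.47680,-3.10507,.00197]),
([-1.3,-.12,.78,1.49,.09,1.73,-2.09],[.4404,.1571,.4469],[-3.139,.015,-.004]),
([-1.08,-.34,.9,1.56,.27,1.78,-2.2],[.4276,-.0935,.4446],[-3.05,.751,0]),
([-1.08,-.31,1.22,1.47,.3,1.78,-2.08],[.423,-.2418,.4445],[2.954,-1.069,0]),
([-1.27,-.5,1.34,1.37,.5,1.86,-2.19],[.4197,-.3183,.4447],[2.89,-1.23,0]),
([-1.221,-.499,1.3385,1.3714,.5142,1.8421,-2.1874],[.4056,-.3463,.4444],[2.851,-1.309,.024])]
def fk(q,p,s):
    c1,c7,h,L1,a1,L2,a2,L3=p
    M=R.from_euler('z',s[0]*q[0]+c1);P=np.array([0,0,h])
    M=M*R.from_euler('y',q[1])*R.from_euler('z',s[1]*q[2]);P=P+M.apply([a1,0,L1])
    M=M*R.from_euler('y',q[3]);P=P+M.apply([a2,0,L2])
    M=M*R.from_euler('z',s[2]*q[4])*R.from_euler('y',q[5]);P=P+M.apply([0,0,L3])
    return P,M*R.from_euler('z',s[3]*q[6]+c7)
def res(p,s):
    o=[]
    for q,t,r in D:
        P,M=fk(q,p,s);o+=list((P-t))+list((M.inv()*R.from_rotvec(r)).as_rotvec()*.3)
    return np.array(o)
if __name__=="__main__":
    out=[]
    for s in itertools.product((1,-1),repeat=4):
        for c1 in(0,3.14):
          for c7 in (0,1.57,3.14,-1.57):
            f=least_squares(res,[c1,c7,.3,.4,0,.4,0,.2],args=(s,));out.append((f.cost,s,f.x.round(4)))
    out.sort(key=lambda a:a[0])
    for o in out[:3]:print(o)
    print(np.abs(res(out[0][2],out[0][1])).reshape(-1,6).round(4))
E
python3 kin.py
```

```text
(np.float64(0.0004802441813466197), (-1, -1, -1, -1), array([-0.0841,  1.4857,  0.423 ,  0.5429,  0.0832,  0.4184,  0.1222,
        0.4745]))
(np.float64(0.00048024418134662105), (-1, -1, -1, -1), array([-0.0841,  1.4857,  0.423 ,  0.5429,  0.0832,  0.4184,  0.1222,
        0.4745]))
(np.float64(0.00048024418134668876), (-1, -1, -1, -1), array([-0.0841,  1.4857,  0.423 ,  0.5429,  0.0832,  0.4184,  0.1222,
        0.4745]))
[[0.0092 0.0093 0.0157 0.     0.     0.0003]
 [0.0059 0.0041 0.0034 0.0012 0.0016 0.    ]
 [0.0091 0.0084 0.0091 0.0016 0.0025 0.001 ]
 [0.0094 0.0019 0.001  0.0018 0.0017 0.0002]
 [0.0052 0.0042 0.0052 0.0018 0.002  0.0019]
 [0.0011 0.0044 0.0055 0.0004 0.0001 0.0004]]
```

```bash
cat > k2.py <<'E'
from kin import *
S=(-1,-1,-1,-1);P0=np.array([-.0841,1.4857,.423,.5429,.0832,.4184,.1222,.4745])
def rot(yd): 
    a=np.radians(yd);y=np.array([np.cos(a),np.sin(a),0]);z=np.array([0,0,-1.]);x=np.cross(y,z);return R.from_matrix(np.c_[x,y,z])
def err(q,pos,yd):
    P,M=fk(q,P0,S);return np.r_[pos-P,(rot(yd)*M.inv()).as_rotvec()]
def jac(q):
    P,M=fk(q,P0,S);J=np.zeros((6,7))
    for i in range(7):
        d=np.array(q,float);d[i]+=1e-5;A,B=fk(d,P0,S);J[:,i]=np.r_[(A-P)/1e-5,(B*M.inv()).as_rotvec()/1e-5]
    return J
def track(q,pos,yd,n=40,lam=.02):
    q=np.array(q,float);p0,M=fk(q,P0,S);Y=M.as_matrix()[:,1];a0=np.degrees(np.arctan2(Y[1],Y[0]));da=(yd-a0+180)%360-180
    for i in range(1,n+1):
        for _ in range(3):
            e=err(q,p0+(np.array(pos)-p0)*i/n,a0+da*i/n);J=jac(q);q=np.clip(q+J.T@np.linalg.solve(J@J.T+lam**2*np.eye(6),e),LO,HI)
    return q,e
E
python3 - <<'E'
from k2 import *
np.set_printoptions(precision=2,suppress=True)
q,e=track(D[1][0],[.4276,-.0935,.4446],-117.7);print("2->3",q)
q,e=track(D[2][0],[.423,-.2418,.4445],-129.8);print("3->4",q)
q,e=track(D[3][0],[.4197,-.3183,.4447],-136.1);print("4->5",q)
for z in(.43,.24):
  for yd in(-142.3,37.7):
    best=[]
    for j1 in np.arange(-1.2,1.6,.2):
        f=least_squares(lambda q:np.r_[err(q,[.4166,-.3947,z],yd)*30,.05*(q-[j1,.1,0,1.4,0,1.5,.9*(yd>0)-2*(yd<0)])],np.clip([j1,.1,0,1.4,0,1.5,0],LO,HI),bounds=(LO,HI))
        m=min(np.min(f.x-LO),np.min(HI-f.x));best.append((round(m,2),np.abs(err(f.x,[.4166,-.3947,z],yd)).max().round(3),f.x))
    best.sort(key=lambda b:-b[0]+10*b[1]);print(z,yd,*best[:3],sep="\n ")
E
```

```text
2->3 [-1.08 -0.3   0.95  1.55  0.25  1.76 -2.16]
3->4 [-1.07 -0.27  1.25  1.46  0.26  1.77 -2.05]
4->5 [-1.29 -0.5   1.34  1.37  0.51  1.85 -2.19]
0.43
 -142.3
 (np.float64(0.32), np.float64(0.0), array([ 0.14,  0.13,  0.6 ,  1.29, -0.07,  1.74, -1.76]))
 (np.float64(0.32), np.float64(0.0), array([ 0.22,  0.12,  0.51,  1.29, -0.06,  1.74, -1.77]))
 (np.float64(0.32), np.float64(0.0), array([ 0.3 ,  0.12,  0.42,  1.29, -0.05,  1.74, -1.78]))
0.43
 37.7
 (np.float64(0.32), np.float64(0.0), array([ 0.  ,  0.14,  0.76,  1.29, -0.1 ,  1.74,  1.4 ]))
 (np.float64(0.32), np.float64(0.0), array([ 0.07,  0.13,  0.68,  1.29, -0.08,  1.74,  1.39]))
 (np.float64(0.32), np.float64(0.0), array([ 0.15,  0.13,  0.59,  1.29, -0.07,  1.74,  1.38]))
0.24
 -142.3
 (np.float64(0.73), np.float64(0.0), array([ 0.2 ,  0.25,  0.55,  1.6 , -0.13,  1.33, -1.71]))
 (np.float64(0.73), np.float64(0.0), array([ 0.27,  0.24,  0.47,  1.6 , -0.11,  1.33, -1.73]))
 (np.float64(0.73), np.float64(0.0), array([ 0.34,  0.23,  0.38,  1.6 , -0.09,  1.33, -1.74]))
0.24
 37.7
 (np.float64(0.73), np.float64(0.0), array([ 0.16,  0.26,  0.61,  1.6 , -0.15,  1.33,  1.44]))
 (np.float64(0.73), np.float64(0.0), array([ 0.22,  0.25,  0.53,  1.6 , -0.13,  1.33,  1.42]))
 (np.float64(0.73), np.float64(0.0), array([ 0.29,  0.24,  0.45,  1.6 , -0.1 ,  1.33,  1.41]))
```

```bash
cat >> k2.py <<'E'
def fast(q,pos,yd,n=25):
    q=np.array(q,float);p0,M=fk(q,P0,S);Y=M.as_matrix()[:,1];a0=np.degrees(np.arctan2(Y[1],Y[0]));da=yd-a0
    while da>180:da-=360
    while da<-180:da+=360
    mm=9;me=0
    for i in range(1,n+3):
        t=min(1,i/n);e=err(q,p0+(np.array(pos)-p0)*t,a0+da*t);J=jac(q);q=np.clip(q+J.T@np.linalg.solve(J@J.T+4e-4*np.eye(6),e),LO,HI)
        mm=min(mm,np.min(q-LO),np.min(HI-q))
    return q,np.abs(err(q,np.array(pos),yd)).max(),mm
def trial(a):
    seed,q,goal,lim=a;g=np.random.default_rng(seed);W=[];q=np.array(q)
    for k in range(g.integers(1,3)):
        while 1:
            x,y=g.uniform(.25,.75),g.uniform(-.6,.3)
            if .45<np.hypot(x,y)<.75:break
        w=(round(x,2),round(y,2),.46 if k else .445,round(float(goal[-1]+g.uniform(-40,110))));W.append(w);q,e,_=fast(q,w[:3],w[3])
        if e>.03:return (9,W,q)
    q1,e,_=fast(q,goal[:3],goal[3]);m1=min(np.min(q1-LO),np.min(HI-q1));q2,e2,_=fast(q1,(goal[0],goal[1],.2326),goal[3]);m2=min(np.min(q2-LO),np.min(HI-q2))
    return (e+e2-min(m1,m2,.25),W,q1)
E
cat > k3.py <<'E'
from k2 import *
from multiprocessing import Pool
import sys
np.set_printoptions(precision=2,suppress=True)
q=D[5][0]
with Pool() as p:r=p.map(trial,[(s,q,(.4166,-.3947,.43,-142.3),0) for s in range(300)])
r.sort(key=lambda a:a[0])
for a in r[:8]:print(a)
E
export OMP_NUM_THREADS=1; time timeout 500 python3 k3.py
```

```text
(np.float64(-0.08455640501797518), [(0.29, -0.35, 0.445, -89), (0.56, 0.1, 0.46, -106)], array([-0.36,  0.26,  1.26,  1.29, -0.25,  1.76, -1.65]))
(np.float64(-0.055427160497363626), [(0.29, -0.41, 0.445, -64), (0.27, -0.39, 0.46, -137)], array([-0.38,  0.27,  1.28,  1.29, -0.26,  1.76, -1.64]))
(np.float64(-0.02870961468842509), [(0.32, -0.35, 0.445, -94), (0.38, 0.28, 0.46, -71)], array([-0.39,  0.28,  1.31,  1.29, -0.28,  1.77, -1.63]))
(np.float64(-0.02709789652606276), [(0.62, 0.1, 0.445, -139)], array([-0.39,  0.28,  1.31,  1.29, -0.28,  1.77, -1.63]))
(np.float64(-0.015643446805000627), [(0.56, 0.26, 0.445, -121), (0.65, 0.21, 0.46, -104)], array([-0.4 ,  0.29,  1.32,  1.29, -0.29,  1.77, -1.62]))
(np.float64(-0.015620086162350333), [(0.35, -0.33, 0.445, -46), (0.73, 0.13, 0.46, -142)], array([-0.4 ,  0.29,  1.32,  1.29, -0.29,  1.77, -1.62]))
(np.float64(-0.008737958252714173), [(0.41, -0.2, 0.445, -39), (0.54, 0.21, 0.46, -123)], array([-0.4 ,  0.29,  1.33,  1.29, -0.29,  1.77, -1.62]))
(np.float64(-0.006930593226740889), [(0.56, 0.04, 0.445, -149), (0.55, -0.1, 0.46, -112)], array([-0.4 ,  0.29,  1.33,  1.29, -0.29,  1.77, -1.62]))
real	0m3.299s
user	0m11.054s
sys	0m0.066s
```

```bash
sed -i 's/range(300)/range(8000)/' k3.py; export OMP_NUM_THREADS=1; time timeout 500 python3 k3.py
```

```text
(np.float64(-0.1941894289842166), [(0.26, -0.4, 0.445, -38), (0.57, 0.03, 0.46, -116)], array([-0.29,  0.22,  1.15,  1.29, -0.2 ,  1.75, -1.68]))
(np.float64(-0.17081330942736966), [(0.3, -0.36, 0.445, -89), (0.38, 0.28, 0.46, -91)], array([-0.31,  0.22,  1.17,  1.29, -0.21,  1.76, -1.67]))
(np.float64(-0.16307766682951225), [(0.29, -0.39, 0.445, -70), (0.56, 0.25, 0.46, -115)], array([-0.31,  0.23,  1.18,  1.29, -0.21,  1.76, -1.67]))
(np.float64(-0.16111782150287374), [(0.26, -0.42, 0.445, -45), (0.55, 0.04, 0.46, -102)], array([-0.32,  0.23,  1.18,  1.29, -0.21,  1.76, -1.67]))
(np.float64(-0.1252347552552554), [(0.28, -0.4, 0.445, -36), (0.31, -0.43, 0.46, -161)], array([-0.34,  0.24,  1.21,  1.29, -0.23,  1.76, -1.66]))
(np.float64(-0.12047631470034131), [(0.27, -0.41, 0.445, -176), (0.53, 0.15, 0.46, -128)], array([-0.34,  0.24,  1.22,  1.29, -0.23,  1.76, -1.66]))
(np.float64(-0.09428068631582548), [(0.3, -0.4, 0.445, -82), (0.27, -0.4, 0.46, -171)], array([-0.36,  0.25,  1.25,  1.29, -0.24,  1.76, -1.65]))
(np.float64(-0.09087446114045944), [(0.36, -0.28, 0.445, -44), (0.4, -0.39, 0.46, -163)], array([-0.36,  0.25,  1.25,  1.29, -0.25,  1.76, -1.65]))
real	1m9.510s
user	4m29.543s
sys	0m0.115s
```

```bash
python3 - <<'E'
from h import *
go(.62,.1,.445,-139)
E
```

```text
t43.70 tcp [ 0.406 -0.346  0.444] yang -139.3 j7 -2.19 gap 0.41 F [ 0.5  0.7 -2.3] | shift [-0.794 -1.814 -0.01 ] turn -0.003
```

carry_out(
  steps="0.3 -0.02 -0.05 0 0; 0.3 -0.06 -0.13 0 0; 0.3 -0.11 -0.25 0 0; 0.3 -0.17 -0.38 0 0; 0.3 -0.22 -0.51 0 0; 0.3 -0.28 -0.64 0 0; 0.3 -0.33 -0.77 0 0; 0.3 -0.38 -0.88 0 0; 0.3 -0.42 -0.96 0 0; 0.3 -0.44 -1 0 0",
)

```text
time: 44.95
tcp_pos: [0.509, -0.0977, 0.4423]
ee_rot: [2.86, -1.298, 0.044]
ft_force: [0.3, 0.3, -2.4]
finger_gap: 0.415
gripper_force: 30.0
```

carry_out(
  steps="0.3 -0.02 -0.05 0 0; 0.3 -0.06 -0.13 0 0; 0.3 -0.11 -0.25 0 0; 0.3 -0.17 -0.38 0 0; 0.3 -0.22 -0.51 0 0; 0.3 -0.27 -0.62 0 0; 0.3 -0.31 -0.72 0 0; 0.3 -0.34 -0.78 0 0; 0.3 -0.35 -0.81 0 0; 0.3 -0.35 -0.81 0 0",
)

```text
time: 46.2
tcp_pos: [0.6043, 0.0973, 0.4435]
ee_rot: [-2.856, 1.303, -0.045]
ft_force: [0.7, -0.6, -3.4]
finger_gap: 0.406
gripper_force: 30.0
```

```bash
sed -i 's/^q=D\[5\]\[0\]/from plant import manip\nq=manip.read_state()["q"].tolist()/; s/8000/2500/' k3.py; python3 - <<'E'
from h import *
from k2 import *
np.set_printoptions(precision=2,suppress=True)
go(.4166,-.3947,.445,-142.3);q=manip.read_state()["q"];print(q)
a=fast(q,(.4166,-.3947,.43),-142.3);print(a);print(fast(a[0],(.4166,-.3947,.2326),-142.3))
E
OMP_NUM_THREADS=1 python3 k3.py
```

```text
t46.20 tcp [0.6  0.1  0.44] yang -139.0 j7 -2.37 gap 0.41 F [ 0.7 -0.6 -3.4] | shift [ 0.99  1.86 -0.01] turn 0.036
[-1.01  0.44  1.2   1.16 -0.41  1.76 -2.37]
(array([-0.39,  0.29,  1.32,  1.29, -0.28,  1.77, -1.62]), np.float64(1.170554883578312e-07), np.float64(0.0))
(array([-0.26,  0.46,  1.2 ,  1.61, -0.43,  1.38, -1.5 ]), np.float64(3.5466597991806736e-09), np.float64(0.019955336180774497))
(np.float64(-0.2174680619115446), [(0.38, -0.43, 0.445, -34), (0.48, 0.04, 0.46, -43)], array([-0.28,  0.21,  1.12,  1.29, -0.19,  1.75, -1.68]))
(np.float64(-0.21129955141836454), [(0.3, -0.48, 0.445, -57), (0.37, -0.26, 0.46, -111)], array([-0.28,  0.21,  1.13,  1.29, -0.19,  1.75, -1.68]))
(np.float64(-0.2084660268883855), [(0.34, -0.42, 0.445, -58), (0.54, 0.22, 0.46, -86)], array([-0.28,  0.21,  1.13,  1.29, -0.2 ,  1.75, -1.68]))
(np.float64(-0.20671483290351195), [(0.35, -0.52, 0.445, -84), (0.48, 0.29, 0.46, -55)], array([-0.29,  0.21,  1.13,  1.29, -0.2 ,  1.75, -1.68]))
(np.float64(-0.20347904235203168), [(0.29, -0.49, 0.445, -45), (0.64, 0.26, 0.46, -107)], array([-0.29,  0.21,  1.14,  1.29, -0.2 ,  1.75, -1.68]))
(np.float64(-0.19103325651141084), [(0.42, -0.54, 0.445, -115), (0.28, -0.38, 0.46, -70)], array([-0.3 ,  0.22,  1.15,  1.29, -0.2 ,  1.75, -1.68]))
(np.float64(-0.17645495229506353), [(0.37, -0.46, 0.445, -87), (0.46, 0.16, 0.46, -121)], array([-0.31,  0.22,  1.16,  1.29, -0.21,  1.76, -1.67]))
(np.float64(-0.16983918957077926), [(0.46, -0.59, 0.445, -38), (0.45, 0.27, 0.46, -92)], array([-0.31,  0.22,  1.17,  1.29, -0.21,  1.76, -1.67]))
```

carry_out(
  steps="0.3 0.02 0.05 0 0; 0.3 0.06 0.13 0 0; 0.3 0.12 0.25 0 0; 0.3 0.19 0.38 0 0.01; 0.3 0.26 0.51 0 0.01; 0.3 0.33 0.64 0 0.02; 0.3 0.4 0.77 0 0.02; 0.3 0.46 0.88 0 0.02; 0.3 0.5 0.96 0 0.02; 0.3 0.52 1 0 0.02",
)

```text
time: 47.45
tcp_pos: [0.4999, -0.166, 0.4427]
ee_rot: [-2.833, 1.349, -0.043]
ft_force: [0.8, -0.2, -2.0]
finger_gap: 0.408
gripper_force: 30.0
```

```bash
python3 - <<'E'
from h import *
from k2 import *
np.set_printoptions(precision=2,suppress=True)
go(.4166,-.3947,.445,-142.3);q=manip.read_state()["q"];print(q)
a=fast(q,(.4166,-.3947,.43),-142.3);print(a)
E
```

```text
t47.45 tcp [ 0.5  -0.17  0.44] yang -140.9 j7 -2.12 gap 0.41 F [ 0.8 -0.2 -2. ] | shift [ 0.5   0.83 -0.01] turn 0.015
[-0.94  0.09  1.29  1.4  -0.09  1.69 -2.12]
(array([-0.39,  0.28,  1.31,  1.29, -0.28,  1.77, -1.63]), np.float64(3.8596943419122454e-08), np.float64(0.011474174822896588))
```

carry_out(
  steps="0.3 0.02 0.04 0 0; 0.3 0.06 0.1 0 0; 0.3 0.12 0.2 0 0; 0.3 0.19 0.31 0 0; 0.3 0.26 0.43 0 0.01; 0.3 0.33 0.55 0 0.01; 0.3 0.4 0.67 0 0.015; 0.3 0.46 0.76 0 0.015; 0.3 0.49 0.82 0 0.015; 0.3 0.5 0.83 0 0.015",
)

```text
time: 48.7
tcp_pos: [0.4187, -0.3927, 0.4427]
ee_rot: [-2.82, 1.383, -0.042]
ft_force: [0.9, 1.2, -3.0]
finger_gap: 0.412
gripper_force: 30.0
```

```bash
python3 - <<'E'
from h import *
from k2 import *
np.set_printoptions(precision=3,suppress=True)
go(.4166,-.3947,.245,-142.3);q=manip.read_state()["q"];print(q, R.from_rotvec(manip.read_state()["ee_rot"]).as_matrix()[:,2])
im={n:cap(n) for n in("top","scene")}
l8={n:cv2.imread(f"pics/l8_{n}.png") for n in("top","scene")}
print(dot(im), fit(im,[.4108,.3688,.643],80))
E
```

```text
t48.70 tcp [ 0.419 -0.393  0.443] yang -142.2 j7 -1.55 gap 0.41 F [ 0.9  1.2 -3. ] | shift [-0.018  0.022  0.79 ] turn 0.001
[-0.231  0.321  1.238  1.276 -0.321  1.725 -1.551] [ 0.025 -0.011 -1.   ]
{'top': [182.657, 0.6, 0.004, 0.002], 'scene': [53.547, 0.52, 0.0, 0.0]} (array([0.41 , 0.371, 0.661]), np.float64(0.605))
```

carry_out(
  steps="0.3 0 0 0.05 0; 0.3 0 0.01 0.15 0; 0.3 -0.01 0.01 0.25 0; 0.3 -0.01 0.015 0.36 0; 0.3 -0.01 0.02 0.47 0; 0.3 -0.018 0.022 0.58 0; 0.3 -0.018 0.022 0.68 0; 0.3 -0.018 0.022 0.75 0; 0.3 -0.018 0.022 0.785 0; 0.3 -0.018 0.022 0.79 0",
)

```text
time: 50.05
tcp_pos: [0.4172, -0.3938, 0.2453]
ee_rot: [-2.82, 1.38, -0.043]
ft_force: [0.1, -0.5, -3.2]
finger_gap: 0.409
gripper_force: 30.0
```

```bash
python3 - <<'E'
from h import *
go(.4166,-.3947,.2335,-142.3)
E
```

```text
t50.05 tcp [ 0.417 -0.394  0.245] yang -142.1 j7 -1.50 gap 0.41 F [ 0.1 -0.5 -3.2] | shift [0.    0.005 0.047] turn 0.002
```

carry_out(
  steps="0.3 0 0 0.015 0; 0.3 0 0 0.03 0; 0.3 0 0 0.04 0; 0.3 0 0 0.046 0; 0.3 0 0 0.05 0; 0.3 0 0 0.05 0; 0.3 0 0 0.05 0; 0.3 0 0 0.05 0; 0.3 0 0 0.05 0; 0.3 0 0 0.05 0",
)

```text
time: 51.3
tcp_pos: [0.4174, -0.3941, 0.233]
ee_rot: [-2.82, 1.381, -0.044]
ft_force: [0.4, -0.1, -2.3]
finger_gap: 0.411
gripper_force: 30.0
```

carry_out(
  steps="0.3 0 0 0.003 0; 0.3 0 0 0.006 0; 0.3 0 0 0.008 0; 0.3 0 0 0.008 0; 0.5 0 0 0.008 0; 0.6 0 0 0.008 0; 0.75 0 0 0.008 0; 0.8 0 0 0.008 0; 0.8 0 0 0.008 0; 0.8 0 0 0.008 0",
)

```text
time: 52.55
tcp_pos: [0.4175, -0.3942, 0.231]
ee_rot: [-2.82, 1.381, -0.044]
ft_force: [0.4, 0.6, 0.1]
finger_gap: 0.795
gripper_force: 0.0
```

carry_out(
  steps="0.8 0 0 -0.02 0; 0.8 0 0 -0.08 0; 0.8 0 0 -0.2 0; 0.8 0 0 -0.35 0; 0.8 0 0 -0.5 0; 0.8 0 0 -0.65 0; 0.8 0 0 -0.75 0; 0.8 0 0 -0.8 0; 0.8 0 0 -0.8 0; 0.8 0 0 -0.8 0",
)

```text
time: 53.8
tcp_pos: [0.4122, -0.3918, 0.4301]
ee_rot: [-2.819, 1.381, -0.042]
ft_force: [-0.1, 0.4, 0.9]
finger_gap: 0.797
gripper_force: 0.0
```

```bash
cat >> h.py <<'E'
def hung(ims,d):
    """dark fraction at projected points of a pair hung d along the bar from mid"""
    yaw=np.radians(37.7); r=R.from_euler('z',yaw); u=np.array([np.cos(yaw),np.sin(yaw),0])
    o=np.array([.468,-.355,.038])+d*u
    for n,im in ims.items():
        out=[]
        for p in phone_parts():
            m=np.zeros((400,640),np.uint8);cv2.fillConvexPoly(m,cv2.convexHull(px(n,r.apply(p)+o).astype(np.float32)).astype(np.int32),1)
            out.append(round(float((im.max(2)[m>0]<95).mean()),2))
        print(n,out)
E
python3 - <<'E'
from h import *
from k2 import *
np.set_printoptions(precision=3,suppress=True)
im={n:cap(n) for n in("top","scene")}
im0={n:cv2.imread(f"pics/{n}0.png") for n in("top","scene")}
hung(im,-.065);print("before");hung(im0,-.065)
q=manip.read_state()["q"];print(q)
go(.410,.370,.26,37.2)
a=fast(q,(.41,0,.43),37.2-60);print(a);b=fast(a[0],(.41,.37,.43),37.2);print(b);c=fast(b[0],(.41,.37,.195),37.2);print(c)
E
```

```text
top [0.97, 0.65, 0.96, 0.82, 0.89, 1.0, 1.0]
scene [0.79, 0.64, 0.61, 0.57, 0.62, 0.71, 0.79]
before
top [0.28, 0.0, 0.0, 0.0, 0.0, 0.0, 0.0]
scene [0.26, 0.0, 0.0, 0.0, 0.0, 0.0, 0.0]
[-0.256  0.293  1.236  1.321 -0.293  1.693 -1.559]
t53.90 tcp [ 0.412 -0.392  0.43 ] yang -142.2 j7 -1.56 gap 0.80 F [ 0.7  0.9 -0.7] | shift [-2.428 -1.852  0.65 ] turn 0.007
(array([-0.991, -0.273,  0.713,  1.631,  0.179,  1.716, -0.669]), np.float64(2.1199460853438268e-08), np.float64(0.1181550705494332))
(array([-1.285,  0.077,  0.5  ,  1.344, -0.037,  1.73 , -0.144]), np.float64(7.567749371606425e-09), np.float64(0.23175512417177296))
(array([-1.247,  0.257,  0.497,  1.705, -0.13 ,  1.213, -0.07 ]), np.float64(1.6196675667323746e-09), np.float64(0.35094907250393814))
```

```bash
cat > k4.py <<'E'
from k2 import *
from plant import manip
from multiprocessing import Pool
np.set_printoptions(precision=2,suppress=True)
q0=manip.read_state()["q"]
def run(seed):
    g=np.random.default_rng(seed);q=q0;W=[];mm=9
    def to(x,y,z,a):
        nonlocal q,mm
        q,e,m=fast(q,(x,y,z),a);mm=min(mm,m-(9 if e>.01 else 0));W.append((x,y,z,a))
    r=lambda a,b:round(g.uniform(a,b),2)
    to(r(.45,.62),r(-.25,-.0),.43,-80+round(g.uniform(-30,30)))
    to(r(.45,.62),r(.05,.25),.43,-20+round(g.uniform(-30,30)))
    to(.41,.37,.25,37.2);to(.41,.37,.193,37.2);to(.41,.37,.445,37.2)
    to(r(.45,.65),r(.1,.2),.445,37+round(g.uniform(-30,30)))
    to(r(.45,.65),r(-.2,0),.445,37+round(g.uniform(-30,30)))
    to(.5194,-.3152,.445,37.7);to(.5194,-.3152,.2326,37.7)
    return mm,W,q
if __name__=="__main__":
    with Pool() as p:r=p.map(run,range(900))
    r.sort(key=lambda a:-a[0])
    for a in r[:3]:print(a)
E
OMP_NUM_THREADS=1 timeout 500 python3 k4.py
```

```text
(np.float64(0.13017235369426738), [(0.62, -0.24, 0.43, -50), (0.6, 0.15, 0.43, 9), (0.41, 0.37, 0.25, 37.2), (0.41, 0.37, 0.193, 37.2), (0.41, 0.37, 0.445, 37.2), (0.64, 0.15, 0.445, 16), (0.56, -0.0, 0.445, 50), (0.5194, -0.3152, 0.445, 37.7), (0.5194, -0.3152, 0.2326, 37.7)], array([-0.2 ,  0.37,  0.83,  1.53, -0.28,  1.36,  1.31]))
(np.float64(0.1299186363498679), [(0.62, -0.24, 0.43, -52), (0.54, 0.07, 0.43, -2), (0.41, 0.37, 0.25, 37.2), (0.41, 0.37, 0.193, 37.2), (0.41, 0.37, 0.445, 37.2), (0.53, 0.19, 0.445, 25), (0.61, -0.02, 0.445, 62), (0.5194, -0.3152, 0.445, 37.7), (0.5194, -0.3152, 0.2326, 37.7)], array([-0.2 ,  0.37,  0.83,  1.53, -0.28,  1.36,  1.31]))
(np.float64(0.12940982249413002), [(0.6, -0.24, 0.43, -50), (0.59, 0.15, 0.43, -45), (0.41, 0.37, 0.25, 37.2), (0.41, 0.37, 0.193, 37.2), (0.41, 0.37, 0.445, 37.2), (0.54, 0.16, 0.445, 60), (0.52, -0.14, 0.445, 21), (0.5194, -0.3152, 0.445, 37.7), (0.5194, -0.3152, 0.2326, 37.7)], array([-0.24,  0.39,  0.89,  1.53, -0.31,  1.37,  1.33]))
```

carry_out(
  steps="0.75 0 -0.1 0 -0.1; 0.75 0.01 -0.2 0 -0.2; 0.75 0.01 -0.32 0 -0.3; 0.75 0.02 -0.44 0 -0.4; 0.75 0.02 -0.56 0 -0.5; 0.75 0.03 -0.68 0 -0.6; 0.75 0.03 -0.8 0 -0.7; 0.75 0.03 -0.9 0 -0.8; 0.75 0.03 -1 0 -0.9; 0.75 0.03 -1 0 -1",
)

```text
time: 55.15
tcp_pos: [0.616, -0.2425, 0.4328]
ee_rot: [2.951, 1.025, 0.03]
ft_force: [-0.5, -0.9, -0.0]
finger_gap: 0.752
gripper_force: 0.0
```

```bash
python3 - <<'E'
from h import *
np.set_printoptions(precision=2,suppress=True)
print(manip.read_state()["q"],manip.read_state()["ee_rot"]);go(.54,.07,.43,-2)
E
```

```text
[-0.17  0.46  0.81  1.02 -0.34  1.75 -0.4 ] [2.95 1.02 0.03]
t55.15 tcp [ 0.62 -0.24  0.43] yang -51.7 j7 -0.40 gap 0.75 F [-0.5 -0.9 -0. ] | shift [ 0.54 -1.17 -0.01] turn -0.552
```

carry_out(
  steps="0.75 0.05 -0.1 0 -0.04; 0.75 0.1 -0.22 0 -0.09; 0.75 0.16 -0.35 0 -0.15; 0.75 0.22 -0.48 0 -0.21; 0.75 0.28 -0.61 0 -0.27; 0.75 0.34 -0.74 0 -0.33; 0.75 0.4 -0.87 0 -0.4; 0.75 0.46 -1 0 -0.47; 0.75 0.5 -1 0 -0.55; 0.75 0.54 -1 0 -0.55",
)

```text
time: 56.4
tcp_pos: [0.5678, 0.0361, 0.4299]
ee_rot: [2.255, 2.151, 0.017]
ft_force: [0.5, -0.2, 0.3]
finger_gap: 0.745
gripper_force: 0.0
```

```bash
python3 - <<'E'
from h import *
np.set_printoptions(precision=2,suppress=True)
print(manip.read_state()["q"],manip.read_state()["ee_rot"]);go(.41,.37,.3,37.2)
E
```

```text
[-0.65  0.17  0.59  1.3  -0.08  1.67 -0.12] [2.25 2.15 0.02]
t56.40 tcp [0.57 0.04 0.43] yang -2.7 j7 -0.12 gap 0.75 F [ 0.5 -0.2  0.3] | shift [ 1.31 -0.71  0.49] turn -0.443
```

carry_out(
  steps="0.75 0.1 -0.05 0 -0.05; 0.75 0.22 -0.12 0 -0.1; 0.75 0.35 -0.19 0 -0.15; 0.75 0.48 -0.26 0.05 -0.2; 0.75 0.61 -0.33 0.1 -0.25; 0.75 0.74 -0.4 0.1 -0.3; 0.75 0.87 -0.47 0.15 -0.36; 0.75 1 -0.54 0.2 -0.443; 0.75 1 -0.6 0.2 -0.443; 0.75 1 -0.71 0.2 -0.443",
)

```text
time: 57.65
tcp_pos: [0.4034, 0.2925, 0.3725]
ee_rot: [1.389, 2.786, 0.001]
ft_force: [-0.3, 0.1, 0.1]
finger_gap: 0.753
gripper_force: 0.0
```

```bash
python3 - <<'E'
from h import *
np.set_printoptions(precision=2,suppress=True)
print(manip.read_state()["q"],manip.read_state()["ee_rot"]);go(.41,.37,.25,37.2)
E
```

```text
[-1.01 -0.01  0.27  1.58  0.03  1.56 -0.09] [1.39 2.79 0.  ]
t57.65 tcp [0.4  0.29 0.37] yang 37.0 j7 -0.09 gap 0.75 F [-0.3  0.1  0.1] | shift [0.24 0.2  0.49] turn -0.002
```

carry_out(
  steps="0.75 0.06 0.05 0 0; 0.75 0.14 0.12 0 0; 0.75 0.2 0.17 0.05 0; 0.75 0.24 0.2 0.15 0; 0.75 0.24 0.2 0.28 0; 0.75 0.24 0.2 0.4 0; 0.75 0.24 0.2 0.47 0; 0.75 0.24 0.2 0.49 0; 0.75 0.24 0.2 0.49 0; 0.75 0.24 0.2 0.49 0",
)

```text
time: 58.9
tcp_pos: [0.4106, 0.3702, 0.2513]
ee_rot: [1.385, 2.788, 0.006]
ft_force: [0.9, 0.2, -0.2]
finger_gap: 0.749
gripper_force: 0.0
```

```bash
python3 - <<'E'
from h import *
np.set_printoptions(precision=3,suppress=True)
print(manip.read_state()["q"],R.from_rotvec(manip.read_state()["ee_rot"]).as_matrix()[:,2]);go(.41,.37,.194,37.2)
im={n:cap(n) for n in("top","scene")}
for n in im: print(n,fit({n:im[n]},[.41,.37,.65],80))
hung(im,-.065)
E
```

```text
[-1.04   0.152  0.233  1.662 -0.009  1.319 -0.159] [ 0.027 -0.009 -1.   ]
t58.90 tcp [0.411 0.37  0.251] yang 37.2 j7 -0.16 gap 0.75 F [ 0.9  0.2 -0.2] | shift [ 0.006 -0.006  0.229] turn -0.0
top (array([0.406, 0.374, 0.69 ]), np.float64(0.443))
scene (array([0.401, 0.373, 0.66 ]), np.float64(0.429))
top [0.96, 0.71, 0.96, 0.96, 0.89, 0.99, 0.96]
scene [0.79, 0.64, 0.61, 0.58, 0.65, 0.71, 0.8]
```

carry_out(
  steps="0.75 0.002 -0.002 0.07 0; 0.75 0.004 -0.004 0.14 0; 0.75 0.006 -0.006 0.2 0; 0.75 0.006 -0.006 0.225 0; 0.75 0.006 -0.006 0.229 0; 0.75 0.006 -0.006 0.229 0; 0.3 0.006 -0.006 0.229 0; 0.3 0.006 -0.006 0.229 0; 0.3 0.006 -0.006 0.229 0; 0.3 0.006 -0.006 0.229 0",
  newtons=30,
)

```text
time: 60.25
tcp_pos: [0.4097, 0.3696, 0.193]
ee_rot: [1.385, 2.789, 0.004]
ft_force: [0.3, 0.9, -0.3]
finger_gap: 0.412
gripper_force: 29.9
```

carry_out(
  steps="0.3 0 0 -0.02 0; 0.3 0 0 -0.06 0; 0.3 0 0 -0.12 0; 0.3 0 0 -0.22 0; 0.3 0 0 -0.35 0; 0.3 0 0 -0.5 0; 0.3 0 0 -0.65 0; 0.3 0 0 -0.8 0; 0.3 0 0 -0.95 0; 0.3 0 0 -1 0",
)

```text
time: 61.5
tcp_pos: [0.4034, 0.3722, 0.4457]
ee_rot: [1.384, 2.788, 0.009]
ft_force: [-0.4, 0.4, -3.9]
finger_gap: 0.41
gripper_force: 29.9
```

```bash
python3 - <<'E'
from h import *
np.set_printoptions(precision=2,suppress=True)
print(manip.read_state()["q"]);go(.54,.17,.445,30)
E
```

```text
[-1.06  0.12  0.24  1.29 -0.    1.71 -0.17]
t61.50 tcp [0.4  0.37 0.45] yang 37.2 j7 -0.17 gap 0.41 F [-0.4  0.4 -3.9] | shift [-0.97 -0.05  0.03] turn 0.08
```

```bash
python3 - <<'E'
from k2 import *
from plant import manip
np.set_printoptions(precision=2,suppress=True)
q0=manip.read_state()["q"]
for W in ([(.54,.17,.445,37.7),(.6,-.02,.445,37.7)],[(.54,.17,.445,30),(.6,-.02,.445,55)],[(.5,.0,.445,37.7)],[]):
    q=q0;mm=[]
    for w in W+[(.5194,-.3152,.445,37.7),(.5194,-.3152,.231,37.7)]:
        q,e,m=fast(q,w[:3],w[3]);mm.append(round(m,2))
    print(mm,q)
E
```

```text
[np.float64(0.29), np.float64(0.26), np.float64(0.25), np.float64(0.27)] [-0.16  0.36  0.77  1.53 -0.25  1.36  1.29]
[np.float64(0.29), np.float64(0.26), np.float64(0.25), np.float64(0.27)] [-0.16  0.36  0.77  1.53 -0.26  1.36  1.29]
[np.float64(0.32), np.float64(0.25), np.float64(0.27)] [-0.22  0.38  0.86  1.53 -0.29  1.36  1.32]
[np.float64(0.25), np.float64(0.27)] [-0.24  0.39  0.88  1.53 -0.31  1.37  1.33]
```

carry_out(
  steps="0.3 -0.05 -0.03 0 0; 0.3 -0.14 -0.07 0 0; 0.3 -0.26 -0.13 0 0; 0.3 -0.39 -0.2 0 0; 0.3 -0.52 -0.27 0 0; 0.3 -0.65 -0.34 0 0; 0.3 -0.78 -0.41 0 0; 0.3 -0.89 -0.46 0 0; 0.3 -0.97 -0.5 0 0; 0.3 -1 -0.52 0 0",
)

```text
time: 62.75
tcp_pos: [0.4504, 0.0914, 0.4462]
ee_rot: [1.39, 2.787, 0.002]
ft_force: [-0.4, 0.7, -2.4]
finger_gap: 0.414
gripper_force: 29.9
```

carry_out(
  steps="0.3 -0.05 -0.03 0 0; 0.3 -0.14 -0.07 0 0; 0.3 -0.26 -0.13 0 0; 0.3 -0.39 -0.2 0 0; 0.3 -0.52 -0.27 0 0; 0.3 -0.65 -0.34 0 0; 0.3 -0.78 -0.41 0 0; 0.3 -0.89 -0.46 0 0; 0.3 -0.97 -0.5 0 0; 0.3 -1 -0.52 0 0",
)

```text
time: 64.0
tcp_pos: [0.4978, -0.1845, 0.4508]
ee_rot: [1.387, 2.789, 0.002]
ft_force: [-0.3, 0.2, -2.8]
finger_gap: 0.41
gripper_force: 29.9
```

```bash
python3 - <<'E'
from h import *
np.set_printoptions(precision=2,suppress=True)
print(manip.read_state()["q"]);go(.5194,-.3152,.445,37.7)
E
```

```text
[-0.54  0.07  0.88  1.36 -0.06  1.7   0.98]
t64.00 tcp [ 0.5  -0.18  0.45] yang 37.1 j7 0.98 gap 0.41 F [-0.3  0.2 -2.8] | shift [-0.47 -0.25  0.03] turn -0.006
```

carry_out(
  steps="0.3 -0.04 -0.02 0 0; 0.3 -0.1 -0.05 0 0; 0.3 -0.18 -0.1 0 0; 0.3 -0.26 -0.14 0 0; 0.3 -0.34 -0.18 0 0; 0.3 -0.41 -0.22 0 0; 0.3 -0.45 -0.24 0 0; 0.3 -0.47 -0.25 0 -0.006; 0.3 -0.47 -0.25 0 -0.006; 0.3 -0.47 -0.25 0 -0.006",
)

```text
time: 65.25
tcp_pos: [0.5196, -0.314, 0.4533]
ee_rot: [1.37, 2.796, 0.004]
ft_force: [0.3, -0.2, -2.5]
finger_gap: 0.412
gripper_force: 29.9
```

```bash
python3 - <<'E'
from h import *
go(.5194,-.3152,.244,37.7)
E
```

```text
t65.25 tcp [ 0.52  -0.314  0.453] yang 37.8 j7 1.33 gap 0.41 F [ 0.3 -0.2 -2.5] | shift [ 0.017 -0.016  0.837] turn 0.001
```

carry_out(
  steps="0.3 0 0 0.05 0; 0.3 0 0 0.15 0; 0.3 0.005 -0.005 0.26 0; 0.3 0.01 -0.01 0.37 0; 0.3 0.01 -0.01 0.49 0; 0.3 0.015 -0.015 0.61 0; 0.3 0.017 -0.016 0.71 0; 0.3 0.017 -0.016 0.79 0; 0.3 0.017 -0.016 0.83 0; 0.3 0.017 -0.016 0.837 0",
)

```text
time: 66.5
tcp_pos: [0.5189, -0.3156, 0.2433]
ee_rot: [1.371, 2.796, 0.003]
ft_force: [0.1, -0.7, -2.0]
finger_gap: 0.409
gripper_force: 29.9
```

carry_out(
  steps="0.3 0 0 0.015 0; 0.3 0 0 0.03 0; 0.3 0 0 0.04 0; 0.3 0 0 0.046 0; 0.3 0 0 0.05 0; 0.3 0 0 0.052 0; 0.3 0 0 0.052 0; 0.3 0 0 0.052 0; 0.3 0 0 0.052 0; 0.3 0 0 0.052 0",
)

```text
time: 67.75
tcp_pos: [0.5194, -0.3162, 0.2309]
ee_rot: [1.371, 2.795, 0.003]
ft_force: [-0.3, 0.3, -1.8]
finger_gap: 0.408
gripper_force: 29.9
```

carry_out(
  steps="0.3 0 0 0.003 0; 0.3 0 0 0.006 0; 0.3 0 0 0.008 0; 0.3 0 0 0.008 0; 0.5 0 0 0.008 0; 0.6 0 0 0.008 0; 0.75 0 0 0.008 0; 0.8 0 0 0.008 0; 0.8 0 0 0.008 0; 0.8 0 0 0.008 0",
)

```text
time: 69.0
tcp_pos: [0.5194, -0.3162, 0.2288]
ee_rot: [1.372, 2.795, 0.003]
ft_force: [0.2, -0.4, 0.2]
finger_gap: 0.795
gripper_force: 0.0
```

carry_out(
  steps="0.8 0 0 -0.02 0; 0.8 0 0 -0.08 0; 0.8 0 0 -0.2 0; 0.8 0 0 -0.35 0; 0.8 0 0 -0.5 0; 0.8 0 0 -0.65 0; 0.8 0 0 -0.75 0; 0.8 0 0 -0.8 0; 0.8 0 0 -0.8 0; 0.8 0 0 -0.8 0",
)

```text
time: 70.25
tcp_pos: [0.5141, -0.3138, 0.4278]
ee_rot: [1.372, 2.797, 0.003]
ft_force: [0.5, -0.0, 0.1]
finger_gap: 0.795
gripper_force: 0.0
```

carry_out(
  steps="0.8 0.05 0.03 0 0; 0.8 0.15 0.08 0 0; 0.8 0.3 0.16 0 0; 0.8 0.45 0.24 0 0; 0.8 0.6 0.3 0 0; 0.8 0.8 0.4 0 0; 0.8 1 0.5 0 0; 0.8 1 0.5 0 0; 0.8 1 0.5 0 0; 0.8 1 0.5 0 0",
)

```text
time: 71.5
tcp_pos: [0.4602, -0.0411, 0.4241]
ee_rot: [1.375, 2.794, 0.002]
ft_force: [0.5, -1.9, 0.1]
finger_gap: 0.797
gripper_force: 0.0
```

```bash
python3 - <<'E'
from h import *
im={n:cap(n) for n in("top","scene")}
print(manip.read_state()["tcp_pos"]);hung(im,-.065);hung(im,.065)
print(dot(im))
# tray items and bystanders vs first picture
for nm,P in(("cream",[.645,.145,.047]),("candle",[.645,.245,.055]),):
    for n in im:
        q=px(n,P)[0];r=8;c=im[n][int(q[1])-r:int(q[1])+r,int(q[0])-r:int(q[0])+r];print(nm,n,q,c.mean((0,1)).round(),im[n][int(q[1]),int(q[0])])
im0={n:cv2.imread(f"pics/{n}0.png") for n in im}
for nm,P in(("mug",[.366,-.152,.045]),("case",[.77,-.1,.02])):
    for n in im:
        x,y=px(n,P)[0].astype(int);a=im0[n][y-14:y+14,x-25:x+25].astype(int);b=im[n][y-14:y+14,x-25:x+25].astype(int);print(nm,n,np.abs(a-b).mean().round(1))
E
```

```text
[ 0.46024138 -0.04083354  0.42422433]
top [0.96, 0.65, 0.96, 0.82, 0.88, 0.99, 0.96]
scene [0.79, 0.73, 0.61, 0.57, 0.65, 0.71, 0.81]
top [0.96, 0.69, 0.97, 0.84, 0.83, 0.97, 0.91]
scene [0.95, 0.67, 0.77, 0.7, 0.67, 0.85, 0.88]
{'top': [11.919, 1.1, 0.004, 0.006], 'scene': [51.578, 0.52, 0.0, 0.0]}
cream top [278.9 167.5] [153. 161. 174.] [165 170 182]
cream scene [370.2 232.2] [151. 159. 172.] [159 164 175]
candle top [247.6 166.9] [26. 28. 31.] [21 22 17]
candle scene [402.2 228.1] [57. 60. 65.] [57 59 64]
mug top 31.3
mug scene 11.1
case top 2.0
case scene 0.7
```

```bash
python3 -c "
from plant import manip
print(manip.finish_job())"
```

```text
the job is handed in; nothing more can be done
None
```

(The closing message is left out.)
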